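# Pack the sample cassettes and pin the transport chest shut

### The arm

A 6-joint arm with a two-finger parallel gripper is mounted at the origin on a cart in front of the work surface, level with it; the furniture and walls round the work are solid. World frame = base frame: x ahead of the robot, y to its left, z up, the work surface at z = 0. Lengths are in mm, angles in rad, forces in N, time in s.
With the tool pointing down it reaches from about 400 to 825 mm from the base axis. Payload 7 kg.
Tool frame: the origin (TCP) lies midway between the tips of the shut fingers; the grasp point (between the pads) lies 19 mm behind it; y points along the fingers, x is the direction in which the jaws open and shut, and the axes are right-handed (so a half turn about y gives the same grasp; the last joint's range is limited). The gripper opens to 88 mm and grips with 3 to 60 N. Pads are 19 mm wide; open, the fingers measure 130 mm over their backs; the gripper's body (78 mm by 193 mm) begins 47 mm behind the grasp point.
Start: joints at [-0.997, 0.359, 0.012, 0, -1.224, -0.288], TCP at [190.273, -647.604, 226.561] pointing down, gripper open.
Joint ranges: [-3.07, 3.07], [-1.43, 2.12], [-1.02, 1.25], [-3.03, 1.67], [-3.05, -0], [-3.03, 3.03]. Speed limits (rad/s): [2.39, 2.39, 3.01, 3.14, 3.14, 3.14].

### API

Orientations are given as a rotation vector (axis times angle).
In Python, from rig import get_obs, capture, hand_in gives the robot as it stands.
- The arm moves only by the tool arm_command, never from a script. Its argument "steps" is a list of rows, each an object of numbers: "dx", "dy", "dz": the shift along the world's x, y, z in m; "turn": the turn about the world's z in rad. A call has 1 to 5 rows; each row is the pose to reach, as a shift and turn from the pose measured when the call began; what a row does not reach only later rows make up. A row lasts 1/8 s, in which the tool goes at most 62.5 mm and 10.7 degrees, less where a joint would pass 70% of its speed; a pose out of reach is approached as far as the arm can. A call with a gripper value outside its range is refused whole. "jaw" is the closure in counts, from 0 (fully open) to 255 (shut), set as the call begins (left out, the last holds). The fingers move at their own pace and stop on an object; "grip_force" is the grip in N (left out, the last holds). Time passes only in rows, so rows that repeat a pose let the fingers close. It gives the time, the measured TCP pose, the force and the opening at its end, in the units of the state.
- get_obs(): the state, without advancing time (a new reading comes with each control period).
- capture(name): name is "scene" or "top" or "wrist"; returns a dict with "image" (480x640x3 uint8, red, green, blue), "camera_matrix" (3x3 intrinsics, pixels), "dist" ([k1, k2, p1, p2, k3] as OpenCV has them; the pictures are not rectified), "rvec" (rotation vector, rad) and "tvec" (3), from world to camera coordinates, as OpenCV has them. Camera axes: x right, y down, z forward; pixel columns grow to the right and rows downward; lengths in mm; the calibration is good to about 2 mm. A picture is of the moment at which its call begins. There is no depth.
- hand_in(): hands the job in, once; it reports no verdict.
The state is a dict: "t": time; "joints": joint angles; "qvel": joint speeds; "tau": joint torques, N m; "tcp_pos": TCP position; "eef_rot": TCP orientation; "ft_force": force on the tool from outside, world axes, zero at the start; "wrist_torque": the same for the moment, N m; "width": finger opening in mm.
Only numpy, scipy, OpenCV 4.12 (cv2) and the standard library are available. Lean on these libraries where they do the work, as an engineer would, in place of code of your own. Each camera call takes 0.05 s, during which the arm holds its last target. There are 200 camera calls.

### The job

Take every sample cassette out of the drying dock, tilting its nose up over the front lip so that its hooked tail comes free of the keeper bar, and put them all in the open transport chest. Then shut the chest's lid, swing the hasp down over the staple, pull the locking pin out of its stand and push it down through the staple's eye until its shoulder rests on the staple, locking the hasp. Leave the bottle, the filter and the spare cap where they are.

Things in the scene. Friction and masses are not known exactly. Their poses are not given: they have to be found in the camera images.
- cassette_0_grip (a point): white plastic sample cassette, 60 g (all alike; one may be absent). Flat body 70 (x) x 32 (y) x 14 mm high, hooked tail at +x, upright grip fin on top 26 mm long (x), 10 mm thick (y), 14 to 50 mm above the underside, with an 18 mm thick head up to 56 mm. Point: middle of the fin, 38 mm above the underside, 30 mm from the nose (-x end), 62 mm from the tail's end. z up, x to the tail.
- cassette_1_grip (a point): white plastic sample cassette, 60 g (all alike; one may be absent). Flat body 70 (x) x 32 (y) x 14 mm high, hooked tail at +x, upright grip fin on top 26 mm long (x), 10 mm thick (y), 14 to 50 mm above the underside, with an 18 mm thick head up to 56 mm. Point: middle of the fin, 38 mm above the underside, 30 mm from the nose (-x end), 62 mm from the tail's end. z up, x to the tail.
- cassette_2_grip (a point): white plastic sample cassette, 60 g (all alike; one may be absent). Flat body 70 (x) x 32 (y) x 14 mm high, hooked tail at +x, upright grip fin on top 26 mm long (x), 10 mm thick (y), 14 to 50 mm above the underside, with an 18 mm thick head up to 56 mm. Point: middle of the fin, 38 mm above the underside, 30 mm from the nose (-x end), 62 mm from the tail's end. z up, x to the tail.
- cassette_3_grip (a point): white plastic sample cassette, 60 g (all alike; one may be absent). Flat body 70 (x) x 32 (y) x 14 mm high, hooked tail at +x, upright grip fin on top 26 mm long (x), 10 mm thick (y), 14 to 50 mm above the underside, with an 18 mm thick head up to 56 mm. Point: middle of the fin, 38 mm above the underside, 30 mm from the nose (-x end), 62 mm from the tail's end. z up, x to the tail.
- dock: fixed dark steel drying dock, 112 x 285 mm, floor plate 10 mm thick, origin under the middle of the bays; x to its rear, y along the row. Four bays at y = -105, -35, 35, 105 mm with 10 mm guide ribs; each present cassette starts in its own bay, parallel to the dock (tail to +x), underside on the floor plate. Lip in front, keeper bar at the rear.
- dock_lip (a point): middle of the top edge of the dock's front lip: a wall along the whole front at x = -45 to -39 mm of the dock, rising 22 mm above the floor plate, just ahead of the noses. To come out, a cassette must be turned nose up 0.3 to 0.4 rad about its tail's end until the nose clears this lip, then drawn level forward (-x of the dock) 20 mm or more at that tilt with the tail's end still down on the floor plate, then up.
- dock_keeper (a point): middle of the lower front edge of the keeper bar along the dock's rear (x = 46 to 67 mm): underside 17 mm, but its front edge (46 to 50 mm) turned down to 12.5 mm above the floor plate. It overhangs the last 11 mm of each tail (tail 5 mm thick, 20 mm wide, 22 mm long, at floor level, its last 4 mm turned up to 9 mm). A tail lifted off the floor hooks behind that edge.
- chest: fixed grey plastic transport chest, open box 150 (x) x 290 (y) x 75 mm high, walls 6 mm, floor 6 mm thick, origin under its middle; x points to its back (hinge side), -x is the front with the staple. Inside 138 x 278 mm: room for four cassettes side by side.
- lid (a joint): chest lid's hinge: 0 = shut on the rim, positive = open (1.5 to 1.7 at the start, limit 1.9 rad). Stiff hinge: the lid stays where it is left and takes about 2 to 4 N at its free edge to move. The lid is a slab 152 mm from hinge to free edge, 292 mm wide, 10 mm thick (top face 85 mm above the bench when shut).
- lid_hinge (a point): the lid's hinge axis (along the chest's y), middle of the chest's back edge at the rim, 75 mm above the bench; the lid's underside passes through it.
- hasp (a joint): hinge of the steel hasp on the lid's front edge, relative to the lid: 0 = hanging straight down in front of the shut chest, slot over the staple; 1.57 = sticking straight out in the plane of the lid; limit 2.2. Starts at 1.2 to 1.8. Stiff hinge: stays where left, takes 1 to 2 N at 25 mm from its axis to move.
- hasp_hinge (a point): the hasp's hinge axis (along the lid's y), middle of the lid's front edge; with the lid shut it is 83 mm in front of the chest's middle and 81 mm above the bench. The hasp is a plate 46 mm wide, 68 mm long from this axis, 4 mm thick (2 mm either side of the axis); solid from 0 to 35 mm, a 30 mm wide slot from 35 to 58 mm, solid to 68 mm.
- staple_eye (a point): centre of the staple's eye on the chest's front, at the top of its bars, 44 mm above the bench, 103 mm in front of the chest's middle. The staple is 6 mm round steel bar lying level, 41 mm out from the front face, 26 mm wide; the eye is a vertical opening 14 x 14 mm, its centre 18 mm in front of the shut hasp's plate (fingers from above should close along the chest's y).
- pin_grip (a point): locking pin, 86 mm, 60 g, upright in its stand at the start: steel round shaft 8 x 36 mm, chamfered tip down; shoulder disc 24 mm wide, 4 mm thick; black square grip 14 x 14 mm, 41 mm long (faces along the pin's x and y); square head 18 mm wide, 5 mm thick on top. Point: on the axis in the grip, 64 mm above the tip, 28 mm above the shoulder's underside. z from tip to head.
- pin_shoulder (a point): point on the pin's axis at the underside of its shoulder disc, 36 mm above the tip.
- pin_stand: dark steel block 50 x 50 x 46 mm, loose but heavy (0.7 kg), with a hole 9 mm wide and 40 mm deep in its top that holds the pin upright, the pin's shoulder resting on its top; origin under its centre.
- bottle_mid (a point): bystander: white sample bottle, 40 mm in diameter, 85 mm high; its centre.
- filter_mid (a point): bystander: white inline filter, 48 mm in diameter, 46 mm high; its centre.
- cap_mid (a point): bystander: grey screw cap, 64 mm in diameter, 24 mm high; its centre.
There are look-alikes about, which are no part of the job. Leave any blue look-alike of the part that bears cassette_0_grip alone.

How it is judged:
By the outcome, as a careful person would: the job done as asked, in the order asked, and still so for the second after the job is handed in, with the robot touching nothing.
Of cassette_0, cassette_1, cassette_2, cassette_3 only 3 to 4 are there at a start; the rules pass over those that are not, and their reading is None.
At some moment in a run one of pin_stand may be knocked a few centimetres aside while the robot is not near it.
Once in a run the grip may slacken for a moment while it holds something.
It also fails if it takes over 210 s, if anything falls off the work surface, if the arm or the gripper's body presses on something with over 40 N, if the wrist force passes 120 N, or if a joint passes its speed limit or range.

## Working session

There is one attempt and no reset: what is moved stays moved. The work goes in short steps, Python scripts to look and compute and a tool call to move; the robot and the scene stay as the last step left them, time stands still between calls to the robot, and variables do not carry over. Pictures are saved under pics/ and viewed, about 12 in all and at most 16, crops included, and the job is handed in when it is done.

Besides the shell and the picture viewer there is one more tool, called after ">>>" as name(argument=value, ...), one argument or row to a line, values as JSON. arm_command: Moves the arm, as the interface text tells. Its arguments: {"type":"object","properties":{"steps":{"type":"array","items":{"type":"object","properties":{"dx":{"type":"number"},"dy":{"type":"number"},"dz":{"type":"number"},"turn":{"type":"number"}}}},"jaw":{"type":"number"},"grip_force":{"type":"number"}},"required":["steps"]}

```bash
ls; mkdir -p pics
cat > h.py <<'E'
import numpy as np, cv2
from rig import get_obs, capture
def snap(n, f=None):
    c=capture(n)
    if f: cv2.imwrite('pics/'+f, c['image'][:,:,::-1])
    np.savez('pics/last_%s.npz'%n, **{k:np.array(v) for k,v in c.items()})
    return c
def load(n): return dict(np.load('pics/last_%s.npz'%n))
def ray(c,uv):
    uv=np.array(uv,float).reshape(-1,1,2)
    p=cv2.undistortPoints(uv,np.array(c['camera_matrix']),np.array(c['dist'])).reshape(-1,2)
    R=cv2.Rodrigues(np.array(c['rvec'],float))[0]; t=np.array(c['tvec'],float).ravel()
    return -R.T@t, np.c_[p,np.ones(len(p))]@R
def atz(c,uv,z):
    o,d=ray(c,uv); z=np.broadcast_to(z,len(d)); return o+d*((z-o[2])/d[:,2])[:,None]
def proj(c,P):
    return cv2.projectPoints(np.array(P,float).reshape(-1,1,3),np.array(c['rvec'],float),np.array(c['tvec'],float),np.array(c['camera_matrix']),np.array(c['dist']))[0].reshape(-1,2)
def crop(c,f,x,y,w,h,s):
    im=c['image'][y:y+h,x:x+w,::-1]; cv2.imwrite('pics/'+f,cv2.resize(im,None,fx=s,fy=s,interpolation=cv2.INTER_CUBIC))
E
python3 - <<'E'
from h import *
print(get_obs())
for n in('scene','top'):
    c=snap(n,n+'0.png'); print(n,ray(c,[[320,240]]))
c=snap('wrist'); print(ray(c,[[320,240]]))
E
```

```text
pics
{'t': 0.0, 'joints': array([-9.96907989e-01,  3.59387229e-01,  1.10435017e-02, -3.89373243e-04,
       -1.22404703e+00, -2.88087226e-01]), 'qvel': array([-6.38629637e-05, -2.28393496e-03,  8.11012224e-05,  4.36552513e-04,
        9.32772937e-04,  2.00080527e-04]), 'tau': array([ 2.48864953e-04, -5.82727039e+01,  2.93069834e+01,  6.99713454e+00,
        7.24869737e-03, -1.43083153e-04]), 'tcp_pos': array([ 190.14361645, -647.15869232,  225.60868594]), 'eef_rot': array([-1.05882413, -1.41693525,  1.4153491 ]), 'ft_force': array([0.00811234, 0.16194459, 0.14277773]), 'wrist_torque': array([-0.03219686, -0.0267931 ,  0.00246299]), 'width': 87.77852009031099}
scene (array([-602.9391234 , -112.26986233,  880.28154188]), array([[ 0.81290755,  0.08904725, -0.5755629 ]]))
top (array([  85.02058892,   -6.67939548, 1092.54259201]), array([[ 0.39092059,  0.0044712 , -0.92043367]]))
(array([ 122.14499471, -666.75754969,  383.81343196]), array([[ 0.24570129,  0.06659616, -0.96714412]]))
```

View pics/top0.png

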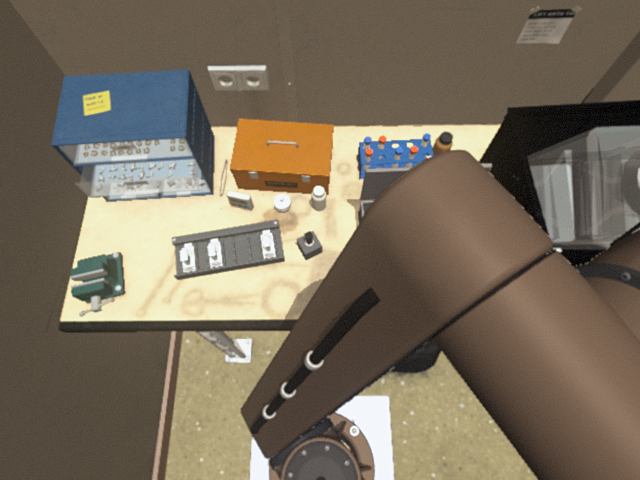

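View pics/scene0.png

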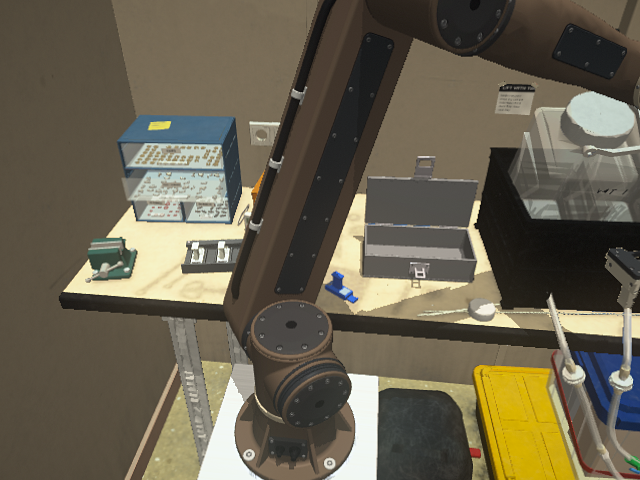

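Run:
```python
from h import *
np.set_printoptions(precision=1,suppress=True)
c=load('top'); 
print('dock corners z32',atz(c,[[172,238],[283,222],[284,262],[177,278]],25))
print('cass heads z66',atz(c,[[187,250],[214,244],[267,235]],66))
print('stand top',atz(c,[[309,243]],46), 'pin', atz(c,[[309,235]],90))
c=load('scene')
print('chest rim front corners z75',atz(c,[[362,257],[475,260]],75),'staple',atz(c,[[417,279]],44),'blue',atz(c,[[342,290]],10))
R=cv2.Rodrigues(get_obs()['eef_rot'])[0]; print(R)
```

```text
dock corners z32 [[546.9 393.2  25. ]
 [592.1  98.5  25. ]
 [476.7  92.6  25. ]
 [434.9 366.1  25. ]]
cass heads z66 [[495.8 335.7  66. ]
 [511.8 268.8  66. ]
 [535.9 134.6  66. ]]
stand top [[521.2  27.1  46. ]] pin [[524.6  25.8  90. ]]
chest rim front corners z75 [[ 470.9 -104.5   75. ]
 [ 491.9 -393.7   75. ]] staple [[ 435.4 -247.4   44. ]] blue [[410.1 -58.9  10. ]]
[[-0.3 -0.  -1. ]
 [ 1.   0.  -0.3]
 [ 0.  -1.   0. ]]
```

>>> arm_command(
  steps=[
    {"dz": 0.06},
    {"dz": 0.12},
    {"dz": 0.18},
    {"dz": 0.2,"dx": 0.04,"dy": 0.04},
    {"dz": 0.2,"dx": 0.08,"dy": 0.09},
  ],
  jaw=0,
  grip_force=20,
)

```text
$.steps[0]: bad value
```

>>> arm_command(
  steps=[
    {"dx": 0.025,"dy": 0.055},
    {"dx": 0.05,"dy": 0.11},
    {"dx": 0.075,"dy": 0.165},
    {"dx": 0.1,"dy": 0.22},
    {"dx": 0.125,"dy": 0.275},
  ],
)

```text
$.steps[0]: bad value
```

>>> arm_command(
  steps=[
    {"dx": 0.01,"dy": 0.06},
    {"dx": 0.02,"dy": 0.12},
    {"dx": 0.03,"dy": 0.18},
    {"dx": 0.04,"dy": 0.24},
    {"dx": 0.05,"dy": 0.3},
  ],
)

```text
$.steps[0]: bad value
```

>>> arm_command(
  steps=[
    {"dx": 0,"dy": 0,"dz": 0.06,"turn": 0},
    {"dx": 0,"dy": 0,"dz": 0.12,"turn": 0},
    {"dx": 0,"dy": 0,"dz": 0.18,"turn": 0},
    {"dz": 0.2,"dx": 0.04,"dy": 0.04,"turn": 0},
    {"dz": 0.2,"dx": 0.08,"dy": 0.09,"turn": 0},
  ],
  jaw=0,
  grip_force=20,
)

```text
t: 0.78
tcp_pos: [270.0, -558.4, 427.0]
eef_rot: [-1.063, -1.415, 1.415]
ft_force: [1.3, -1.3, -0.6]
width: 88.0
```

>>> arm_command(
  steps=[
    {"dx": 0.025,"dy": 0.055,"dz": 0,"turn": 0},
    {"dx": 0.05,"dy": 0.11,"dz": 0,"turn": 0},
    {"dx": 0.075,"dy": 0.165,"dz": 0,"turn": 0},
    {"dx": 0.1,"dy": 0.22,"dz": 0,"turn": 0},
    {"dx": 0.125,"dy": 0.275,"dz": 0,"turn": 0},
  ],
)

```text
t: 1.4
tcp_pos: [395.2, -281.5, 427.1]
eef_rot: [-1.063, -1.416, 1.415]
ft_force: [1.1, 0.0, 0.1]
width: 87.4
```

>>> arm_command(
  steps=[
    {"dx": 0.01,"dy": 0.06,"dz": 0,"turn": 0},
    {"dx": 0.02,"dy": 0.12,"dz": 0,"turn": 0},
    {"dx": 0.03,"dy": 0.18,"dz": 0,"turn": 0},
    {"dx": 0.04,"dy": 0.24,"dz": 0,"turn": 0},
    {"dx": 0.05,"dy": 0.3,"dz": 0,"turn": 0},
  ],
)

```text
t: 2.02
tcp_pos: [444.8, 20.5, 427.3]
eef_rot: [-1.063, -1.417, 1.415]
ft_force: [1.0, -0.7, -0.2]
width: 87.8
```

>>> arm_command(
  steps=[
    {"dx": 0,"dy": 0.06,"dz": 0,"turn": -0.05},
    {"dx": 0,"dy": 0.12,"dz": 0,"turn": -0.1},
    {"dx": 0,"dy": 0.18,"dz": -0.03,"turn": -0.14},
    {"dx": 0,"dy": 0.22,"dz": -0.06,"turn": -0.14},
    {"dx": 0,"dy": 0.22,"dz": -0.06,"turn": -0.14},
  ],
)

```text
t: 2.65
tcp_pos: [443.5, 242.3, 363.6]
eef_rot: [-1.137, -1.312, 1.321]
ft_force: [0.2, -0.5, 0.6]
width: 87.7
```

Run:
```python
from h import *
a=[]
for n in('wrist','top','scene'): c=snap(n,n+'1.png')
a=load('wrist')['image']; 
cv2.imwrite('pics/w1.png',cv2.resize(a[:,:,::-1],(800,600)))
t=load('top')['image'][120:330,60:460,::-1]; s=load('scene')['image'][130:330,330:630,::-1]
A=cv2.resize(t,(800,420),interpolation=cv2.INTER_CUBIC);cv2.imwrite('pics/t1.png',A)
```

```text
(no output)
```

View pics/w1.png

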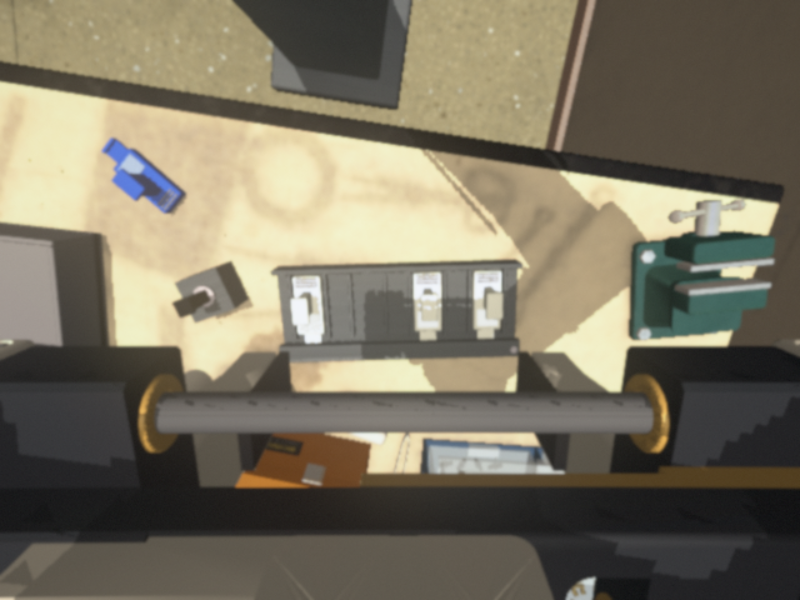

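View pics/top1.png

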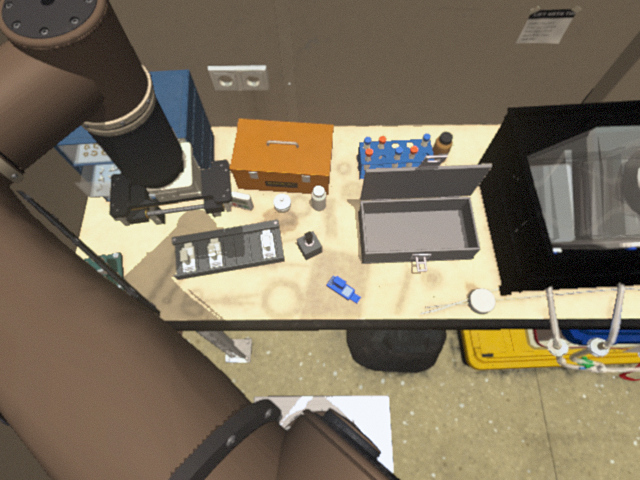

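Run:
```python
from h import *
c=load('wrist'); t=load('top')
a=c['image'][195:300,130:430,::-1]; A=cv2.resize(a,(780,273),interpolation=cv2.INTER_CUBIC)
b=t['image'][155:275,350:495,::-1]; B=cv2.resize(b,(390,323),interpolation=cv2.INTER_CUBIC)
s=load('scene')['image'][150:300,345:490,::-1]; S=cv2.resize(s,(390,323),interpolation=cv2.INTER_CUBIC)
cv2.imwrite('pics/m1.png',np.vstack([A,np.hstack([B,S[:323]])]))
```

```text
(no output)
```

View pics/m1.png

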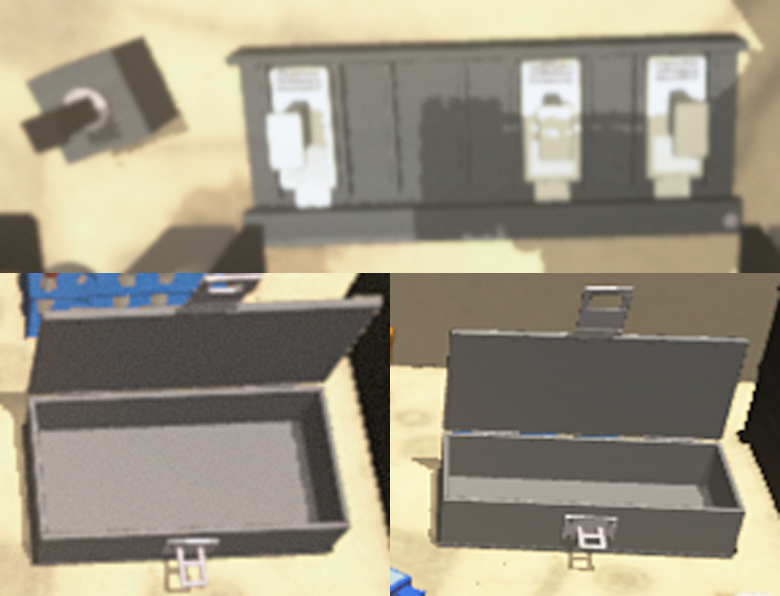

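Run:
```python
from h import *
np.set_printoptions(precision=1,suppress=True)
w=load('wrist'); t=load('top'); s=load('scene')
W=lambda p: np.array(p,float)/2.6+[130,195]
T=lambda p: (np.array(p,float)-[0,273])/[2.6897,2.6917]+[350,155]
S=lambda p: (np.array(p,float)-[390,273])/[2.6897,2.1533]+[345,150]
h=atz(w,W([[690,128],[557,133],[286,140]]),66); print('heads A,B,C',h)
d=h[0]-h[2]; print('dock yaw of y from heads',np.arctan2(d[1],d[0]),np.linalg.norm(d))
l=atz(w,W([[228,62],[745,47]]),32); print('lip ends',l, np.linalg.norm(l[1]-l[0]),np.arctan2(*(l[1]-l[0])[1::-1]))
print('keeper front edge', atz(w,W([[245,208],[742,197]]),30))
print('stand top corners',atz(w,W([[27,77],[112,55],[150,130],[66,163]]),46),'pin head',atz(w,W([[45,132]]),0+10+46-4+4+41+5+0-6))
print('shoulder',atz(w,W([[84,110]]),50))
R=atz(t,T([[32,537],[350,525],[322,388],[27,398]]),75); print('chest rim FL FR BR BL',R)
R=atz(s,S([[441,505],[742,512],[727,438],[441,436]]),75); print('chest rim scene',R)
print('top staple eye',atz(t,T([[191,567]]),44),'scene',atz(s,S([[590,536]]),44))
o=get_obs(); print(o['tcp_pos'],cv2.Rodrigues(o['eef_rot'])[0])
```

```text
heads A,B,C [[482.3 346.3  66. ]
 [495.1 279.1  66. ]
 [519.6 141.   66. ]]
dock yaw of y from heads 1.7503061960410842 208.70200271888152
lip ends [[491.1  99.1  32. ]
 [441.6 375.   32. ]] 280.24774735856437 1.7485832100499203
keeper front edge [[574.8 114.1  30. ]
 [526.3 392.5  30. ]]
stand top corners [[511.6  -1.5  46. ]
 [493.1  42.4  46. ]
 [531.2  64.1  46. ]
 [556.6  20.   46. ]] pin head [[523.1  32.   96. ]]
shoulder [[524.   30.5  50. ]]
chest rim FL FR BR BL [[ 480.9 -106.4   75. ]
 [ 491.  -401.9   75. ]
 [ 635.1 -395.6   75. ]
 [ 626.7 -107.5   75. ]]
chest rim scene [[ 468.3 -109.7   75. ]
 [ 487.9 -395.3   75. ]
 [ 648.7 -401.3   75. ]
 [ 618.7 -103.4   75. ]]
top staple eye [[ 461.6 -258.5   44. ]] scene [[ 464.3 -254.7   44. ]]
[445.  240.2 367.8] [[-0.1  0.  -1. ]
 [ 1.  -0.  -0.1]
 [-0.  -1.  -0. ]]
```

```bash
cat >> h.py <<'E'
def st():
    o=get_obs(); R=cv2.Rodrigues(o['eef_rot'])[0]; yaw=np.arctan2(R[1,0],R[0,0])
    print('t%.2f'%o['t'],'tcp',o['tcp_pos'].round(1),'yaw%.3f'%yaw,'f',o['ft_force'].round(1),'w%.1f'%o['width'],'j',o['joints'].round(2)); return o,yaw
def to(x,y,z,yw):
    o,yaw=st(); d=(yw-yaw+np.pi/2)%np.pi-np.pi/2
    print('delta',(np.array([x,y,z])-o['tcp_pos']).round(1),'turn %.3f'%d)
E
python3 -c "
from h import *
to(482.3,346.3,130,1.75)"
```

```text
t2.80 tcp [445.  240.2 367.8] yaw1.715 f [ 0.3 -0.4  0.6] w87.5 j [ 0.89  0.01 -0.11  0.   -1.45 -2.31]
delta [  37.3  106.1 -237.8] turn 0.035
```

>>> arm_command(
  steps=[
    {"dx": 0.01,"dy": 0.035,"dz": -0.05,"turn": 0.02},
    {"dx": 0.02,"dy": 0.07,"dz": -0.1,"turn": 0.035},
    {"dx": 0.037,"dy": 0.106,"dz": -0.14,"turn": 0.035},
    {"dx": 0.037,"dy": 0.106,"dz": -0.2,"turn": 0.035},
    {"dx": 0.037,"dy": 0.106,"dz": -0.235,"turn": 0.035},
  ],
  jaw=130,
  grip_force=15,
)

```text
t: 3.42
tcp_pos: [482.2, 344.9, 130.9]
eef_rot: [-1.122, -1.339, 1.339]
ft_force: [1.3, -0.0, 1.0]
width: 45.5
```

Run:
```python
from h import *
to(482.3,346.3,30,1.75)
c=snap('wrist','w2.png'); cv2.imwrite('pics/w2.png',c['image'][:,:,::-1])
np.set_printoptions(precision=0,suppress=True)
print(proj(c,[[482.3,346.3,66],[495.1,279.1,66]]))
```

```text
t3.42 tcp [482.2 344.9 130.9] yaw1.748 f [ 1.3 -0.   1. ] w45.5 j [ 0.95  0.3  -0.3   0.   -0.96 -2.35]
delta [ 1.000e-01  1.400e+00 -1.009e+02] turn 0.002
[[323. 258.]
 [220. 259.]]
```

View pics/w2.png

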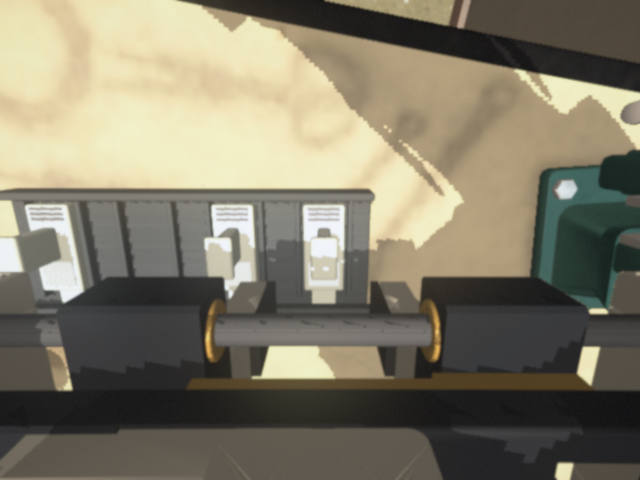

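>>> arm_command(
  steps=[
    {"dx": 0,"dy": 0.001,"dz": -0.04,"turn": 0},
    {"dx": 0,"dy": 0.001,"dz": -0.08,"turn": 0},
    {"dx": 0,"dy": 0.001,"dz": -0.1,"turn": 0},
    {"dx": 0,"dy": 0.001,"dz": -0.101,"turn": 0},
  ],
)

```text
t: 3.98
tcp_pos: [481.2, 343.7, 26.4]
eef_rot: [-1.122, -1.333, 1.343]
ft_force: [0.1, -0.4, 0.3]
width: 42.9
```

>>> arm_command(
  steps=[
    {"dx": 0,"dy": 0,"dz": 0,"turn": 0},
    {"dx": 0,"dy": 0,"dz": 0,"turn": 0},
    {"dx": 0,"dy": 0,"dz": 0,"turn": 0},
    {"dx": 0,"dy": 0,"dz": 0,"turn": 0},
  ],
  jaw=255,
  grip_force=12,
)

```text
t: 4.47
tcp_pos: [481.6, 344.4, 27.4]
eef_rot: [-1.122, -1.335, 1.342]
ft_force: [-1.1, 0.6, 6.8]
width: 17.9
```

>>> arm_command(
  steps=[
    {"dx": 0,"dy": 0,"dz": 0.001,"turn": 0},
    {"dx": 0,"dy": 0,"dz": 0.001,"turn": 0},
    {"dx": 0,"dy": 0,"dz": 0.001,"turn": 0},
  ],
)

```text
t: 4.85
tcp_pos: [481.4, 344.2, 28.1]
eef_rot: [-1.122, -1.334, 1.342]
ft_force: [0.2, 0.0, -1.2]
width: 17.6
```

Run:
```python
from h import *
st()
c=snap('wrist'); s=snap('scene')
a=cv2.resize(c['image'][200:340,230:420,::-1],(760,560),interpolation=cv2.INTER_CUBIC)
cv2.imwrite('pics/w3.png',a)
```

```text
t4.85 tcp [481.4 344.2  28.1] yaw1.747 f [ 0.2  0.  -1.2] w17.6 j [ 0.95  0.42 -0.4   0.   -0.75 -2.35]
```

View pics/w3.png

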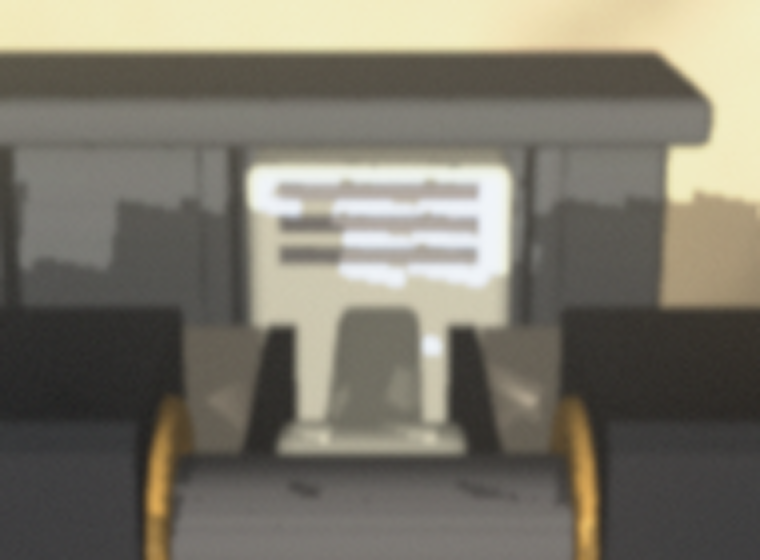

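>>> arm_command(
  steps=[
    {"dx": 0,"dy": 0,"dz": 0,"turn": 0},
    {"dx": 0.0005,"dy": 0.001,"dz": 0.01,"turn": 0},
    {"dx": 0.0005,"dy": 0.001,"dz": 0.016,"turn": 0},
    {"dx": 0.0005,"dy": 0.001,"dz": 0.016,"turn": 0},
  ],
  jaw=175,
)

```text
t: 5.45
tcp_pos: [482.4, 345.7, 45.2]
eef_rot: [-1.122, -1.336, 1.34]
ft_force: [-0.1, -0.4, 0.8]
width: 27.5
```

>>> arm_command(
  steps=[
    {"dx": 0,"dy": 0,"dz": 0,"turn": 0},
    {"dx": 0,"dy": 0,"dz": 0,"turn": 0},
    {"dx": 0,"dy": 0,"dz": 0,"turn": 0},
    {"dx": 0,"dy": 0,"dz": 0,"turn": 0},
  ],
  jaw=255,
  grip_force=20,
)

```text
t: 5.95
tcp_pos: [482.4, 345.7, 45.2]
eef_rot: [-1.122, -1.336, 1.341]
ft_force: [-0.5, -0.0, 3.0]
width: 17.8
```

>>> arm_command(
  steps=[
    {"dx": 0.0055,"dy": 0.001,"dz": 0.006,"turn": 0},
    {"dx": 0.0116,"dy": 0.002,"dz": 0.0125,"turn": 0},
    {"dx": 0.018,"dy": 0.003,"dz": 0.019,"turn": 0},
    {"dx": 0.0213,"dy": 0.004,"dz": 0.0218,"turn": 0},
    {"dx": 0.0213,"dy": 0.004,"dz": 0.0218,"turn": 0},
  ],
)

```text
t: 6.58
tcp_pos: [504.1, 349.5, 66.5]
eef_rot: [-1.123, -1.335, 1.34]
ft_force: [1.0, 0.2, -6.6]
width: 18.0
```

>>> arm_command(
  steps=[
    {"dx": 0,"dy": 0,"dz": -0.002,"turn": 0},
    {"dx": 0,"dy": 0,"dz": -0.0035,"turn": 0},
    {"dx": 0,"dy": 0,"dz": -0.0035,"turn": 0},
  ],
)

```text
t: 6.95
tcp_pos: [504.1, 349.7, 63.3]
eef_rot: [-1.122, -1.336, 1.34]
ft_force: [-0.9, -0.0, -0.2]
width: 17.5
```

Run:
```python
from h import *
st()
c=snap('wrist'); s=snap('scene'); t=snap('top')
a=cv2.resize(c['image'][180:340,210:420,::-1],(720,548),interpolation=cv2.INTER_CUBIC)
cv2.imwrite('pics/w4.png',a)
```

```text
t6.95 tcp [504.1 349.7  63.3] yaw1.747 f [-0.9 -0.  -0.2] w17.5 j [ 0.93  0.41 -0.32  0.   -0.84 -2.32]
```

View pics/w4.png

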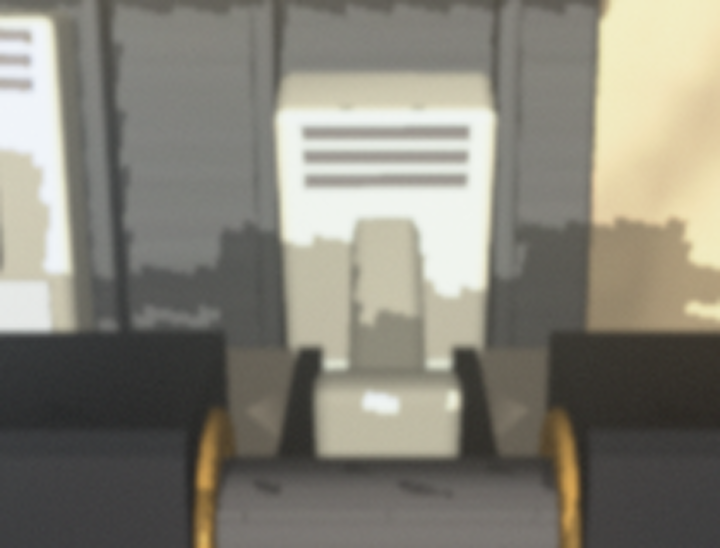

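```bash
cat >> h.py <<'E'
def tilt(c,uv,tcp,yaw,h=(0,0,17.8)):
    # uv: mid of nose top edge
    X=np.array([np.sin(yaw),-np.cos(yaw),0]); g=np.array(tcp)+h; best=[]
    for th in np.arange(0,.7,.01):
        P=g+X*(-30*np.cos(th)-39*np.sin(th))+[0,0,30*np.sin(th)-39*np.cos(th)]
        best.append((abs(proj(c,P)[0,1]-uv[1]),th,proj(c,P)[0]))
    b=min(best,key=lambda r:r[0]); th=b[1]
    tail=g+X*(62*np.cos(th)-53*np.sin(th))+[0,0,-62*np.sin(th)-53*np.cos(th)]
    print('tilt %.2f'%th,b[2],'tail end',tail)
E
python3 - <<'E'
from h import *
w=load('wrist'); print(proj(w,np.array([504.1,349.7,63.3])))
uv=[387/3.43+210,108/3.43+180]; print(uv)
tilt(w,uv,[504.1,349.7,63.3],1.747)
tilt(w,[uv[0],uv[1]+1],[504.1,349.7,63.3],1.747)
E
```

```text
[[320.87996279 298.31945775]]
[322.8279883381924, 211.48688046647231]
tilt 0.33 [320.95948981 211.4082573 ] tail end [544.93807377 356.97122653  10.86908803]
tilt 0.30 [320.97838731 212.66851711] tail end [546.99369112 357.33722958  12.14491326]
```

>>> arm_command(
  steps=[
    {"dx": 0.0015,"dy": 0.0003,"dz": 0.003,"turn": 0},
    {"dx": 0.0035,"dy": 0.0006,"dz": 0.0065,"turn": 0},
    {"dx": 0.0035,"dy": 0.0006,"dz": 0.0065,"turn": 0},
    {"dx": 0.0035,"dy": 0.0006,"dz": 0.0025,"turn": 0},
    {"dx": 0.0035,"dy": 0.0006,"dz": 0.0,"turn": 0},
  ],
)

```text
t: 7.72
tcp_pos: [507.7, 350.5, 64.5]
eef_rot: [-1.122, -1.337, 1.34]
ft_force: [-11.6, -2.0, 20.9]
width: 17.7
```

>>> arm_command(
  steps=[
    {"dx": -0.007,"dy": -0.0012,"dz": 0,"turn": 0},
    {"dx": -0.014,"dy": -0.0025,"dz": 0,"turn": 0},
    {"dx": -0.021,"dy": -0.0037,"dz": 0,"turn": 0},
    {"dx": -0.028,"dy": -0.005,"dz": 0,"turn": 0},
    {"dx": -0.03,"dy": -0.0053,"dz": 0,"turn": 0},
  ],
)

```text
t: 8.35
tcp_pos: [477.3, 345.3, 64.7]
eef_rot: [-1.122, -1.337, 1.34]
ft_force: [1.5, 0.4, 0.7]
width: 17.6
```

Run:
```python
from h import *
st()
c=snap('wrist')
a=cv2.resize(c['image'][180:340,210:420,::-1],(720,548),interpolation=cv2.INTER_CUBIC)
cv2.imwrite('pics/w5.png',a)
```

```text
t8.35 tcp [477.3 345.3  64.7] yaw1.748 f [1.5 0.4 0.7] w17.6 j [ 0.96  0.37 -0.38  0.   -0.82 -2.35]
```

View pics/w5.png

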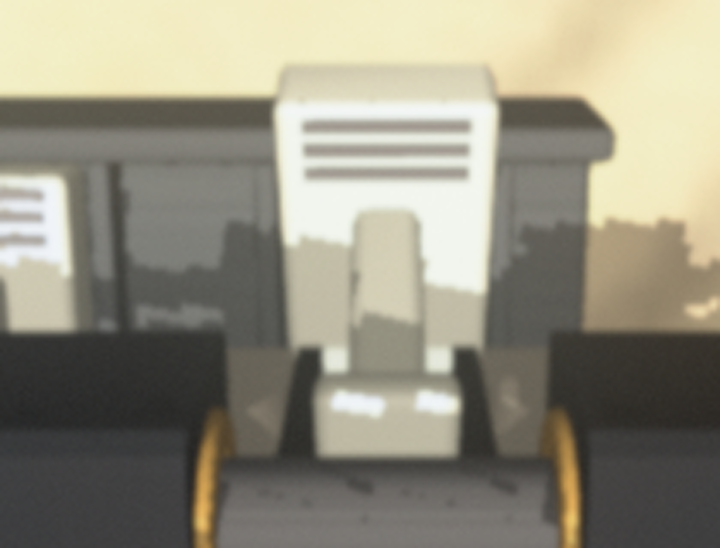

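>>> arm_command(
  steps=[
    {"dx": 0,"dy": 0,"dz": 0.03,"turn": 0},
    {"dx": 0,"dy": 0,"dz": 0.08,"turn": 0},
    {"dx": 0.0,"dy": -0.03,"dz": 0.12,"turn": 0},
    {"dx": 0.005,"dy": -0.08,"dz": 0.13,"turn": 0},
    {"dx": 0.01,"dy": -0.13,"dz": 0.13,"turn": -0.02},
  ],
  grip_force=30,
)

```text
t: 9.02
tcp_pos: [487.4, 214.4, 195.7]
eef_rot: [-1.133, -1.325, 1.325]
ft_force: [0.5, -0.5, -0.1]
width: 17.6
```

>>> arm_command(
  steps=[
    {"dx": 0.005,"dy": -0.055,"dz": 0,"turn": -0.02},
    {"dx": 0.01,"dy": -0.11,"dz": 0,"turn": -0.04},
    {"dx": 0.015,"dy": -0.165,"dz": 0,"turn": -0.06},
    {"dx": 0.02,"dy": -0.22,"dz": 0,"turn": -0.08},
    {"dx": 0.025,"dy": -0.275,"dz": 0,"turn": -0.1},
  ],
)

```text
t: 9.65
tcp_pos: [512.1, -62.3, 195.7]
eef_rot: [-1.183, -1.251, 1.251]
ft_force: [1.9, -0.5, -1.6]
width: 17.5
```

>>> arm_command(
  steps=[
    {"dx": 0.005,"dy": -0.055,"dz": 0,"turn": 0},
    {"dx": 0.01,"dy": -0.11,"dz": 0,"turn": 0},
    {"dx": 0.015,"dy": -0.165,"dz": 0,"turn": 0},
    {"dx": 0.02,"dy": -0.2,"dz": 0,"turn": 0},
    {"dx": 0.02,"dy": -0.2,"dz": 0,"turn": 0},
  ],
)

```text
t: 10.28
tcp_pos: [531.6, -264.5, 194.6]
eef_rot: [-1.184, -1.247, 1.249]
ft_force: [-0.5, -0.4, -1.0]
width: 17.3
```

Run:
```python
from h import *
to(544,-338,60,1.61)
c=snap('wrist'); t=snap('top'); s=snap('scene')
np.set_printoptions(precision=0,suppress=True)
cv2.imwrite('pics/w6.png',c['image'][:,:,::-1])
```

```text
t10.28 tcp [ 531.6 -264.5  194.6] yaw1.624 f [-0.5 -0.4 -1. ] w17.3 j [-0.13  0.25 -0.22  0.   -1.1  -1.39]
delta [  12.4  -73.5 -134.6] turn -0.014
```

View pics/w6.png

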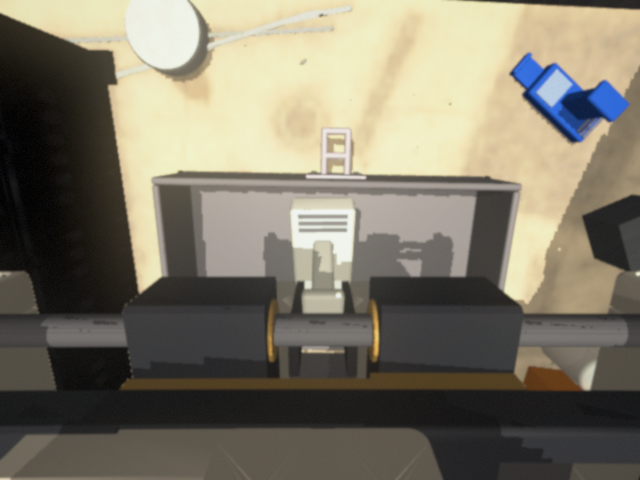

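Run:
```python
from h import *
np.set_printoptions(precision=1,suppress=True)
c=load('wrist')
r=atz(c,[[153,180],[519,185]],75); print('rim front outer',r,np.linalg.norm(r[1]-r[0]))
d=r[1]-r[0]; yaw=np.arctan2(d[1],d[0]); print('chest y yaw',yaw)
X=np.array([np.sin(yaw),-np.cos(yaw),0]); m=r.mean(0); print('centre',m+75*X)
print('eye',atz(c,[[337,141]],44),'eye from rim',m-28*X)
```

```text
rim front outer [[ 492.7 -397.6   75. ]
 [ 481.2 -113.4   75. ]] 284.4286142184336
chest y yaw 1.6113155210519554
centre [ 561.9 -252.5   75. ]
eye [[ 455.2 -255.7   44. ]] eye from rim [ 458.9 -256.7   75. ]
```

>>> arm_command(
  steps=[
    {"dx": 0.008,"dy": -0.037,"dz": 0,"turn": -0.013},
    {"dx": 0.016,"dy": -0.0735,"dz": -0.04,"turn": -0.013},
    {"dx": 0.016,"dy": -0.0735,"dz": -0.08,"turn": -0.013},
    {"dx": 0.016,"dy": -0.0735,"dz": -0.12,"turn": -0.013},
    {"dx": 0.016,"dy": -0.0735,"dz": -0.128,"turn": -0.013},
  ],
)

```text
t: 11.05
tcp_pos: [546.1, -333.7, 64.8]
eef_rot: [-1.184, -1.239, 1.243]
ft_force: [-0.1, 0.5, -0.5]
width: 17.2
```

>>> arm_command(
  steps=[
    {"dx": -0.003,"dy": 0,"dz": -0.005,"turn": 0},
    {"dx": -0.006,"dy": 0,"dz": -0.01,"turn": 0},
    {"dx": -0.009,"dy": 0,"dz": -0.015,"turn": 0},
    {"dx": -0.012,"dy": 0,"dz": -0.02,"turn": 0},
    {"dx": -0.014,"dy": 0,"dz": -0.024,"turn": 0},
  ],
  grip_force=10,
)

```text
t: 11.68
tcp_pos: [532.7, -333.8, 42.5]
eef_rot: [-1.186, -1.241, 1.243]
ft_force: [-1.6, 0.6, 2.3]
width: 17.9
```

>>> arm_command(
  steps=[
    {"dx": 0,"dy": 0,"dz": 0,"turn": 0},
    {"dx": 0,"dy": 0,"dz": 0,"turn": 0},
    {"dx": 0,"dy": 0,"dz": 0.003,"turn": 0},
    {"dx": 0,"dy": 0,"dz": 0.05,"turn": 0},
    {"dx": 0,"dy": 0,"dz": 0.1,"turn": 0},
  ],
  jaw=145,
)

```text
t: 12.3
tcp_pos: [532.4, -333.6, 143.1]
eef_rot: [-1.184, -1.24, 1.244]
ft_force: [0.5, -0.9, 0.8]
width: 37.8
```

>>> arm_command(
  steps=[
    {"dx": 0,"dy": 0.03,"dz": 0.04,"turn": 0},
    {"dx": 0,"dy": 0.09,"dz": 0.055,"turn": 0},
    {"dx": 0,"dy": 0.15,"dz": 0.055,"turn": 0.03},
    {"dx": -0.005,"dy": 0.21,"dz": 0.055,"turn": 0.06},
    {"dx": -0.01,"dy": 0.27,"dz": 0.055,"turn": 0.09},
  ],
)

```text
t: 12.92
tcp_pos: [522.2, -61.8, 198.6]
eef_rot: [-1.139, -1.307, 1.31]
ft_force: [0.7, -0.1, 0.9]
width: 37.6
```

>>> arm_command(
  steps=[
    {"dx": -0.005,"dy": 0.06,"dz": 0,"turn": 0.02},
    {"dx": -0.01,"dy": 0.12,"dz": 0,"turn": 0.04},
    {"dx": -0.015,"dy": 0.18,"dz": 0,"turn": 0.05},
    {"dx": -0.02,"dy": 0.24,"dz": 0,"turn": 0.05},
    {"dx": -0.025,"dy": 0.3,"dz": 0,"turn": 0.05},
  ],
)

```text
t: 13.55
tcp_pos: [496.9, 240.4, 199.1]
eef_rot: [-1.113, -1.344, 1.345]
ft_force: [0.9, -0.3, 0.3]
width: 37.7
```

Run:
```python
from h import *
t=snap('top');s=snap('scene')
to(495.1,279.1,130,1.75)
```

```text
t13.65 tcp [497.  243.2 198.6] yaw1.761 f [ 0.4 -0.5 -0.2] w37.6 j [ 0.81  0.18 -0.3  -0.   -1.09 -2.19]
delta [ -1.9  35.9 -68.6] turn -0.011
```

>>> arm_command(
  steps=[
    {"dx": -0.002,"dy": 0.02,"dz": -0.03,"turn": -0.011},
    {"dx": -0.002,"dy": 0.035,"dz": -0.07,"turn": -0.011},
    {"dx": -0.002,"dy": 0.035,"dz": -0.11,"turn": -0.011},
    {"dx": -0.002,"dy": 0.035,"dz": -0.145,"turn": -0.011},
    {"dx": -0.002,"dy": 0.035,"dz": -0.153,"turn": -0.011},
  ],
)

```text
t: 14.28
tcp_pos: [494.1, 276.9, 43.7]
eef_rot: [-1.116, -1.335, 1.343]
ft_force: [-0.0, -0.4, 0.2]
width: 37.7
```

>>> arm_command(
  steps=[
    {"dx": 0,"dy": 0,"dz": 0,"turn": 0},
    {"dx": 0,"dy": 0,"dz": 0,"turn": 0},
    {"dx": 0,"dy": 0,"dz": 0,"turn": 0},
    {"dx": 0,"dy": 0,"dz": 0,"turn": 0},
    {"dx": 0,"dy": 0,"dz": 0,"turn": 0},
  ],
  jaw=255,
  grip_force=20,
)

```text
t: 14.9
tcp_pos: [494.8, 277.4, 45.0]
eef_rot: [-1.117, -1.338, 1.342]
ft_force: [-0.1, -2.3, 7.3]
width: 17.7
```

>>> arm_command(
  steps=[
    {"dx": 0.0055,"dy": 0.001,"dz": 0.0065,"turn": 0},
    {"dx": 0.0115,"dy": 0.002,"dz": 0.0135,"turn": 0},
    {"dx": 0.018,"dy": 0.0032,"dz": 0.0195,"turn": 0},
    {"dx": 0.0248,"dy": 0.0044,"dz": 0.0245,"turn": 0},
    {"dx": 0.0248,"dy": 0.0044,"dz": 0.0245,"turn": 0},
  ],
)

```text
t: 15.52
tcp_pos: [520.1, 281.7, 69.3]
eef_rot: [-1.117, -1.337, 1.342]
ft_force: [0.3, -0.7, -5.8]
width: 17.6
```

>>> arm_command(
  steps=[
    {"dx": 0,"dy": 0,"dz": -0.002,"turn": 0},
    {"dx": 0,"dy": 0,"dz": -0.0045,"turn": 0},
    {"dx": 0,"dy": 0,"dz": -0.005,"turn": 0},
  ],
)

```text
t: 15.9
tcp_pos: [520.1, 281.9, 65.4]
eef_rot: [-1.117, -1.338, 1.342]
ft_force: [-4.3, -2.1, 9.6]
width: 17.5
```

Run:
```python
from h import *
st()
c=snap('wrist'); a=c['image']
# nose: bright column profile around x=322
col=a[170:260,312:332].mean(axis=(1,2)); print([int(v) for v in col])
```

```text
t15.90 tcp [520.1 281.9  65.4] yaw1.750 f [-4.3 -2.1  9.6] w17.5 j [ 0.83  0.38 -0.37 -0.   -0.83 -2.22]
[94, 89, 89, 91, 95, 103, 111, 118, 122, 123, 123, 123, 124, 124, 125, 125, 124, 124, 124, 123, 123, 123, 123, 124, 124, 123, 125, 142, 171, 190, 195, 198, 200, 202, 204, 205, 206, 208, 212, 221, 232, 239, 241, 238, 223, 184, 152, 148, 167, 203, 224, 217, 183, 153, 150, 174, 214, 225, 208, 170, 150, 157, 187, 221, 235, 238, 239, 239, 238, 236, 228, 215, 203, 198, 195, 194, 193, 192, 192, 192, 191, 191, 189, 189, 189, 190, 191, 191, 192, 192]
```

>>> arm_command(
  steps=[
    {"dx": -0.007,"dy": -0.0012,"dz": 0,"turn": 0},
    {"dx": -0.014,"dy": -0.0025,"dz": 0,"turn": 0},
    {"dx": -0.021,"dy": -0.0037,"dz": 0,"turn": 0},
    {"dx": -0.028,"dy": -0.005,"dz": 0,"turn": 0},
    {"dx": -0.03,"dy": -0.0053,"dz": 0,"turn": 0},
  ],
)

```text
t: 16.58
tcp_pos: [489.7, 276.6, 65.6]
eef_rot: [-1.117, -1.339, 1.342]
ft_force: [1.1, 0.5, 0.5]
width: 17.5
```

>>> arm_command(
  steps=[
    {"dx": 0,"dy": 0,"dz": 0.03,"turn": 0},
    {"dx": 0,"dy": 0,"dz": 0.08,"turn": 0},
    {"dx": 0.0,"dy": -0.03,"dz": 0.12,"turn": 0},
    {"dx": 0.005,"dy": -0.08,"dz": 0.13,"turn": 0},
    {"dx": 0.01,"dy": -0.13,"dz": 0.13,"turn": -0.02},
  ],
  grip_force=30,
)

```text
t: 17.2
tcp_pos: [500.0, 145.9, 196.8]
eef_rot: [-1.128, -1.327, 1.326]
ft_force: [0.8, -1.0, -1.4]
width: 17.5
```

>>> arm_command(
  steps=[
    {"dx": 0.01,"dy": -0.055,"dz": 0,"turn": -0.02},
    {"dx": 0.02,"dy": -0.11,"dz": 0,"turn": -0.04},
    {"dx": 0.03,"dy": -0.165,"dz": 0,"turn": -0.06},
    {"dx": 0.035,"dy": -0.22,"dz": 0,"turn": -0.08},
    {"dx": 0.04,"dy": -0.275,"dz": 0,"turn": -0.1},
  ],
)

```text
t: 17.82
tcp_pos: [539.8, -130.9, 196.7]
eef_rot: [-1.179, -1.254, 1.253]
ft_force: [0.3, 1.2, -0.6]
width: 17.5
```

Run:
```python
from h import *
to(544.5,-253,64,1.611)
```

```text
t17.82 tcp [ 539.8 -130.9  196.7] yaw1.631 f [ 0.3  1.2 -0.6] w17.5 j [ 0.11  0.19 -0.3  -0.   -1.09 -1.62]
delta [   4.7 -122.1 -132.7] turn -0.020
```

>>> arm_command(
  steps=[
    {"dx": 0.006,"dy": -0.06,"dz": 0,"turn": -0.02},
    {"dx": 0.012,"dy": -0.12,"dz": -0.03,"turn": -0.02},
    {"dx": 0.012,"dy": -0.122,"dz": -0.07,"turn": -0.02},
    {"dx": 0.012,"dy": -0.122,"dz": -0.11,"turn": -0.02},
    {"dx": 0.012,"dy": -0.122,"dz": -0.13,"turn": -0.02},
  ],
)

```text
t: 18.45
tcp_pos: [550.0, -253.0, 63.8]
eef_rot: [-1.185, -1.236, 1.238]
ft_force: [0.5, 0.5, -0.6]
width: 17.3
```

>>> arm_command(
  steps=[
    {"dx": -0.003,"dy": 0,"dz": -0.005,"turn": 0},
    {"dx": -0.006,"dy": 0,"dz": -0.01,"turn": 0},
    {"dx": -0.009,"dy": 0,"dz": -0.015,"turn": 0},
    {"dx": -0.012,"dy": 0,"dz": -0.02,"turn": 0},
    {"dx": -0.014,"dy": 0,"dz": -0.023,"turn": 0},
  ],
  grip_force=10,
)

```text
t: 19.08
tcp_pos: [535.8, -253.1, 41.4]
eef_rot: [-1.186, -1.236, 1.238]
ft_force: [-1.6, 0.3, 2.3]
width: 17.6
```

>>> arm_command(
  steps=[
    {"dx": 0,"dy": 0,"dz": 0,"turn": 0},
    {"dx": 0,"dy": 0,"dz": 0,"turn": 0},
    {"dx": 0,"dy": 0,"dz": 0.003,"turn": 0},
    {"dx": 0,"dy": 0,"dz": 0.05,"turn": 0},
    {"dx": 0,"dy": 0,"dz": 0.1,"turn": 0},
  ],
  jaw=145,
)

```text
t: 19.7
tcp_pos: [535.4, -253.0, 142.1]
eef_rot: [-1.184, -1.235, 1.239]
ft_force: [1.0, 0.3, 0.1]
width: 38.0
```

>>> arm_command(
  steps=[
    {"dx": 0,"dy": 0.03,"dz": 0.04,"turn": 0},
    {"dx": 0,"dy": 0.09,"dz": 0.06,"turn": 0},
    {"dx": -0.01,"dy": 0.15,"dz": 0.06,"turn": 0.04},
    {"dx": -0.015,"dy": 0.21,"dz": 0.06,"turn": 0.08},
    {"dx": -0.02,"dy": 0.27,"dz": 0.06,"turn": 0.12},
  ],
)

```text
t: 20.32
tcp_pos: [515.2, 18.9, 202.8]
eef_rot: [-1.124, -1.324, 1.327]
ft_force: [1.5, -0.4, -0.3]
width: 38.1
```

>>> arm_command(
  steps=[
    {"dx": 0,"dy": 0.05,"dz": 0,"turn": 0.02},
    {"dx": 0,"dy": 0.09,"dz": 0,"turn": 0.02},
    {"dx": 0,"dy": 0.11,"dz": 0,"turn": 0.02},
    {"dx": 0,"dy": 0.11,"dz": 0,"turn": 0.02},
  ],
)

```text
t: 20.82
tcp_pos: [515.2, 129.9, 202.8]
eef_rot: [-1.112, -1.339, 1.343]
ft_force: [-0.7, 0.9, -0.0]
width: 38.0
```

Run:
```python
from h import *
c=snap('wrist'); t=snap('top'); s=snap('scene')
a=c['image'][:,:,::-1]; b=cv2.resize(t['image'][170:290,170:500,::-1],(640,233)); 
cv2.imwrite('pics/w7.png',np.vstack([a[150:],b]))
to(519.5,140,130,1.75)
```

```text
t20.98 tcp [515.1 128.1 202.8] yaw1.751 f [0.1 0.  0.7] w37.8 j [ 0.61  0.14 -0.33 -0.   -1.1  -2.  ]
delta [  4.4  11.9 -72.8] turn -0.001
```

View pics/w7.png

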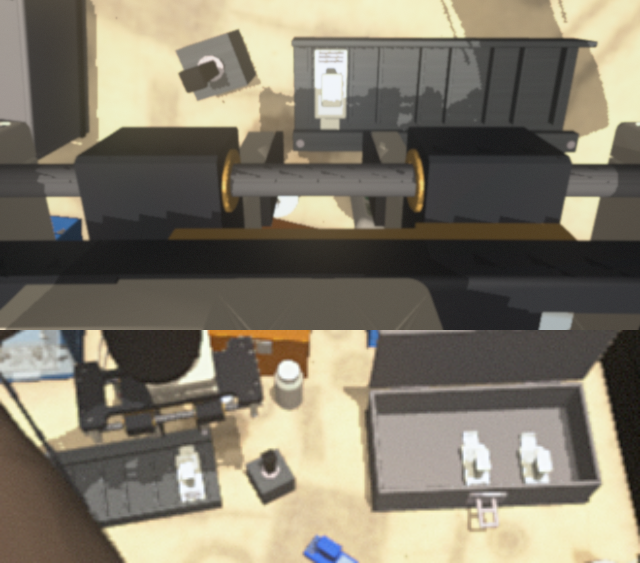

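Run:
```python
from h import *
np.set_printoptions(precision=1,suppress=True)
c=load('wrist'); print(atz(c,[[331,237.5]],66)); print('shoulder top',atz(c,[[209,219]],50),'head',atz(c,[[190,229]],96))
t=load('top'); f=640/330; T=lambda u,v:[[170+u/f,170+(v-330)/f]]
print('bottle top',atz(t,T(290,370),85));
```

```text
[[517.5 139.   66. ]]
shoulder top [[524.4  29.5  50. ]] head [[523.3  28.9  96. ]]
bottle top [[654.3  -1.1  85. ]]
```

>>> arm_command(
  steps=[
    {"dx": 0.004,"dy": 0.011,"dz": -0.04,"turn": 0},
    {"dx": 0.004,"dy": 0.0113,"dz": -0.08,"turn": 0},
    {"dx": 0.004,"dy": 0.0113,"dz": -0.12,"turn": 0},
    {"dx": 0.004,"dy": 0.0113,"dz": -0.15,"turn": 0},
    {"dx": 0.004,"dy": 0.0113,"dz": -0.157,"turn": 0},
  ],
)

```text
t: 21.6
tcp_pos: [518.1, 137.6, 44.1]
eef_rot: [-1.113, -1.333, 1.343]
ft_force: [-0.6, -1.4, 0.2]
width: 38.0
```

>>> arm_command(
  steps=[
    {"dx": 0,"dy": 0,"dz": 0,"turn": 0},
    {"dx": 0,"dy": 0,"dz": 0,"turn": 0},
    {"dx": 0,"dy": 0,"dz": 0,"turn": 0},
    {"dx": 0,"dy": 0,"dz": 0,"turn": 0},
    {"dx": 0,"dy": 0,"dz": 0,"turn": 0},
  ],
  jaw=255,
  grip_force=20,
)

```text
t: 22.22
tcp_pos: [518.9, 138.1, 45.2]
eef_rot: [-1.114, -1.335, 1.342]
ft_force: [-1.1, 1.7, 6.5]
width: 17.8
```

>>> arm_command(
  steps=[
    {"dx": 0.0055,"dy": 0.001,"dz": 0.0065,"turn": 0},
    {"dx": 0.0115,"dy": 0.002,"dz": 0.0135,"turn": 0},
    {"dx": 0.018,"dy": 0.0032,"dz": 0.0195,"turn": 0},
    {"dx": 0.0248,"dy": 0.0044,"dz": 0.0245,"turn": 0},
    {"dx": 0.0248,"dy": 0.0044,"dz": 0.0245,"turn": 0},
  ],
)

```text
t: 22.85
tcp_pos: [544.3, 142.6, 69.7]
eef_rot: [-1.114, -1.335, 1.341]
ft_force: [0.1, -0.1, -4.0]
width: 17.4
```

>>> arm_command(
  steps=[
    {"dx": 0,"dy": 0,"dz": -0.002,"turn": 0},
    {"dx": 0,"dy": 0,"dz": -0.0045,"turn": 0},
    {"dx": 0,"dy": 0,"dz": -0.005,"turn": 0},
  ],
)

```text
t: 23.22
tcp_pos: [544.2, 142.6, 65.6]
eef_rot: [-1.114, -1.336, 1.342]
ft_force: [-5.2, -0.7, 11.0]
width: 17.3
```

Run:
```python
from h import *
st()
c=snap('wrist'); a=c['image']
col=a[190:240,312:332].mean(axis=(1,2)); print([int(v) for v in col])
```

```text
t23.23 tcp [544.2 142.6  65.6] yaw1.750 f [-5.2 -0.7 11. ] w17.3 j [ 0.6   0.34 -0.43 -0.01 -0.81 -1.99]
[128, 127, 127, 127, 127, 128, 129, 130, 135, 153, 176, 191, 198, 201, 203, 205, 207, 208, 209, 212, 220, 231, 240, 243, 242, 233, 201, 161, 151, 166, 200, 226, 225, 196, 161, 152, 170, 206, 223, 210, 174, 153, 158, 186, 222, 237, 240, 241, 241, 241]
```

>>> arm_command(
  steps=[
    {"dx": -0.007,"dy": -0.0012,"dz": 0,"turn": 0},
    {"dx": -0.014,"dy": -0.0025,"dz": 0,"turn": 0},
    {"dx": -0.021,"dy": -0.0037,"dz": 0,"turn": 0},
    {"dx": -0.028,"dy": -0.005,"dz": 0,"turn": 0},
    {"dx": -0.03,"dy": -0.0053,"dz": 0,"turn": 0},
  ],
)

```text
t: 23.9
tcp_pos: [513.8, 137.2, 65.8]
eef_rot: [-1.114, -1.336, 1.342]
ft_force: [0.5, -0.4, -0.3]
width: 17.5
```

>>> arm_command(
  steps=[
    {"dx": 0,"dy": 0,"dz": 0.03,"turn": 0},
    {"dx": 0,"dy": 0,"dz": 0.08,"turn": 0},
    {"dx": 0.0,"dy": -0.03,"dz": 0.12,"turn": 0},
    {"dx": 0.005,"dy": -0.08,"dz": 0.13,"turn": -0.02},
    {"dx": 0.01,"dy": -0.13,"dz": 0.13,"turn": -0.06},
  ],
  grip_force=30,
)

```text
t: 24.52
tcp_pos: [524.1, 6.4, 197.0]
eef_rot: [-1.146, -1.295, 1.297]
ft_force: [1.3, 0.5, -1.5]
width: 17.2
```

Run:
```python
from h import *
to(548,-167.5,64,1.611)
```

```text
t24.52 tcp [524.1   6.4 197. ] yaw1.690 f [ 1.3  0.5 -1.5] w17.2 j [ 0.38  0.14 -0.36 -0.   -1.08 -1.83]
delta [  23.9 -173.9 -133. ] turn -0.079
```

>>> arm_command(
  steps=[
    {"dx": 0.008,"dy": -0.058,"dz": 0,"turn": -0.03},
    {"dx": 0.016,"dy": -0.116,"dz": 0,"turn": -0.06},
    {"dx": 0.024,"dy": -0.174,"dz": -0.01,"turn": -0.079},
    {"dx": 0.024,"dy": -0.174,"dz": -0.06,"turn": -0.079},
    {"dx": 0.024,"dy": -0.174,"dz": -0.1,"turn": -0.079},
  ],
)

```text
t: 25.15
tcp_pos: [547.0, -168.7, 95.1]
eef_rot: [-1.186, -1.235, 1.237]
ft_force: [-0.3, -0.6, -0.8]
width: 17.5
```

>>> arm_command(
  steps=[
    {"dx": 0,"dy": 0,"dz": -0.02,"turn": 0},
    {"dx": 0,"dy": 0,"dz": -0.034,"turn": 0},
    {"dx": -0.004,"dy": 0,"dz": -0.04,"turn": 0},
    {"dx": -0.008,"dy": 0,"dz": -0.046,"turn": 0},
    {"dx": -0.014,"dy": 0,"dz": -0.055,"turn": 0},
  ],
  grip_force=10,
)

```text
t: 25.78
tcp_pos: [532.9, -168.8, 40.9]
eef_rot: [-1.186, -1.235, 1.238]
ft_force: [-1.9, -0.7, 3.0]
width: 17.4
```

Run:
```python
from h import *
to(534,-167.5,42,1.611)
```

```text
t25.77 tcp [ 532.9 -168.8   40.9] yaw1.609 f [-1.9 -0.7  3. ] w17.4 j [ 0.04  0.36 -0.46 -0.   -0.75 -1.57]
delta [1.1 1.3 1.1] turn 0.002
```

>>> arm_command(
  steps=[
    {"dx": 0,"dy": 0,"dz": 0,"turn": 0},
    {"dx": 0,"dy": 0,"dz": 0,"turn": 0},
    {"dx": 0,"dy": 0,"dz": 0.003,"turn": 0},
    {"dx": -0.01,"dy": 0,"dz": 0.05,"turn": 0},
    {"dx": -0.03,"dy": 0,"dz": 0.1,"turn": 0},
  ],
  jaw=145,
)

```text
t: 26.4
tcp_pos: [502.9, -168.8, 141.8]
eef_rot: [-1.185, -1.234, 1.239]
ft_force: [1.3, 1.2, 0.3]
width: 37.7
```

>>> arm_command(
  steps=[
    {"dx": -0.02,"dy": 0.03,"dz": 0.06,"turn": 0},
    {"dx": -0.05,"dy": 0.09,"dz": 0.12,"turn": 0},
    {"dx": -0.08,"dy": 0.15,"dz": 0.18,"turn": 0},
    {"dx": -0.1,"dy": 0.21,"dz": 0.2,"turn": 0},
    {"dx": -0.1,"dy": 0.22,"dz": 0.2,"turn": 0},
  ],
  jaw=255,
)

```text
t: 27.02
tcp_pos: [404.8, 44.4, 339.9]
eef_rot: [-1.186, -1.236, 1.236]
ft_force: [1.3, 1.0, 0.7]
width: 0.5
```

Run:
```python
from h import *
np.set_printoptions(precision=1,suppress=True)
st(); t=snap('top'); s=snap('scene'); w=snap('wrist')
b=cv2.resize(t['image'][120:290,330:510,::-1],(390,368),interpolation=cv2.INTER_CUBIC); a=cv2.resize(s['image'][140:310,330:510,::-1],(390,368),interpolation=cv2.INTER_CUBIC)
cv2.imwrite('pics/m2.png',np.hstack([b,a]))
yaw=1.611; X=np.array([np.sin(yaw),-np.cos(yaw),0]);Y=np.array([np.cos(yaw),np.sin(yaw),0]);C=np.array([560,-252.5,0])
for ph in (1.4,1.5,1.6,1.7):
    P=[C+X*(75-152*np.cos(ph))+Y*y+[0,0,75+152*np.sin(ph)] for y in(146,-146)]
    print(ph,'top',((proj(t,P)-[330,120])*390/180).ravel(),'scene',((proj(s,P)-[330,140])*390/180+[390,0]).ravel())
```

```text
t27.02 tcp [404.8  44.4 339.9] yaw1.609 f [1.3 1.  0.7] w0.5 j [ 0.6 -0.2 -0.3 -0.  -1.4 -2.1]
1.4 top [ 74.3 129.2 350.3 117.1] scene [470.5  90.1 714.8  99. ]
1.5 top [ 73.3 116.  348.2 103.9] scene [470.6  82.9 712.8  91.5]
1.6 top [ 72.2 103.6 345.5  91.6] scene [470.5  76.8 710.6  85.3]
1.7 top [ 70.9  92.1 342.4  80.2] scene [470.4  72.  708.2  80.3]
```

View pics/m2.png

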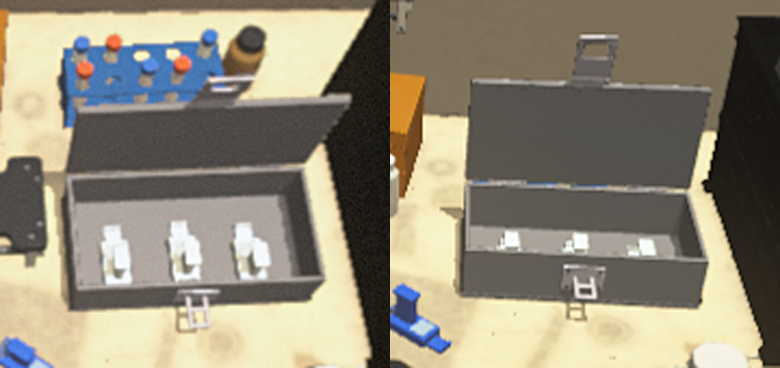

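>>> arm_command(
  steps=[
    {"dx": 0.05,"dy": -0.032,"dz": 0.01,"turn": 0},
    {"dx": 0.1,"dy": -0.064,"dz": 0.01,"turn": 0},
    {"dx": 0.15,"dy": -0.096,"dz": 0.01,"turn": 0},
    {"dx": 0.2,"dy": -0.128,"dz": 0.01,"turn": 0},
    {"dx": 0.25,"dy": -0.16,"dz": 0.01,"turn": 0},
  ],
  jaw=255,
)

```text
t: 27.8
tcp_pos: [656.8, -117.1, 348.9]
eef_rot: [-1.183, -1.241, 1.239]
ft_force: [1.1, -0.4, 1.0]
width: 0.6
```

```bash
cat >> h.py <<'E'
CY=1.611; CX_=np.array([np.sin(CY),-np.cos(CY)]);CY_=np.array([np.cos(CY),np.sin(CY)]);CC=np.array([560,-252.5])
def ch(x,y): return CC+x*CX_+y*CY_
def inch():
    o=get_obs(); d=o['tcp_pos'][:2]-CC; print('in chest x %.1f y %.1f z %.1f'%(d@CX_,d@CY_,o['tcp_pos'][2]))
E
python3 -c "
from h import *
inch(); to(*ch(105,130),195,1.611)"
```

```text
in chest x 102.2 y 131.4 z 348.9
t27.80 tcp [ 656.8 -117.1  348.9] yaw1.613 f [ 1.1 -0.4  1. ] w0.6 j [ 0.11  0.3   0.2  -0.   -1.48 -1.64]
delta [   2.9   -1.3 -153.9] turn -0.002
```

>>> arm_command(
  steps=[
    {"dx": 0.006,"dy": -0.001,"dz": -0.03,"turn": 0},
    {"dx": 0.006,"dy": -0.001,"dz": -0.07,"turn": 0},
    {"dx": 0.006,"dy": -0.001,"dz": -0.11,"turn": 0},
    {"dx": 0.006,"dy": -0.001,"dz": -0.145,"turn": 0},
    {"dx": 0.006,"dy": -0.001,"dz": -0.15,"turn": 0},
  ],
)

```text
t: 28.42
tcp_pos: [660.9, -119.5, 195.4]
eef_rot: [-1.18, -1.235, 1.24]
ft_force: [0.0, -0.4, 0.6]
width: 0.4
```

>>> arm_command(
  steps=[
    {"dx": -0.01,"dy": 0,"dz": 0,"turn": 0},
    {"dx": -0.02,"dy": -0.001,"dz": 0,"turn": 0},
    {"dx": -0.03,"dy": -0.001,"dz": 0,"turn": 0},
    {"dx": -0.038,"dy": -0.0015,"dz": -0.001,"turn": 0},
    {"dx": -0.046,"dy": -0.002,"dz": -0.003,"turn": 0},
  ],
)

```text
t: 29.05
tcp_pos: [614.9, -121.4, 193.5]
eef_rot: [-1.181, -1.237, 1.239]
ft_force: [1.5, -0.5, 3.0]
width: 0.3
```

```bash
python3 -c "
from h import *
inch(); st(); snap('scene'); snap('top')"
```

```text
in chest x 60.2 y 128.8 z 193.5
t29.05 tcp [ 614.9 -121.4  193.5] yaw1.612 f [ 1.5 -0.5  3. ] w0.3 j [ 0.11  0.31 -0.14 -0.01 -1.13 -1.64]
```

>>> arm_command(
  steps=[
    {"dx": -0.013,"dy": -0.0005,"dz": -0.004,"turn": 0},
    {"dx": -0.026,"dy": -0.001,"dz": -0.0095,"turn": 0},
    {"dx": -0.039,"dy": -0.0015,"dz": -0.017,"turn": 0},
    {"dx": -0.0515,"dy": -0.002,"dz": -0.0255,"turn": 0},
    {"dx": -0.062,"dy": -0.0025,"dz": -0.036,"turn": 0},
  ],
)

```text
t: 29.78
tcp_pos: [550.7, -123.9, 156.1]
eef_rot: [-1.179, -1.234, 1.24]
ft_force: [1.0, 1.2, 2.3]
width: 0.4
```

>>> arm_command(
  steps=[
    {"dx": -0.01,"dy": -0.0005,"dz": -0.011,"turn": 0},
    {"dx": -0.018,"dy": -0.001,"dz": -0.023,"turn": 0},
    {"dx": -0.025,"dy": -0.001,"dz": -0.037,"turn": 0},
    {"dx": -0.028,"dy": -0.001,"dz": -0.05,"turn": 0},
    {"dx": -0.031,"dy": -0.001,"dz": -0.06,"turn": 0},
  ],
)

```text
t: 30.4
tcp_pos: [519.2, -125.0, 94.9]
eef_rot: [-1.178, -1.234, 1.241]
ft_force: [0.7, -0.7, 0.2]
width: -0.2
```

```bash
python3 -c "
from h import *
inch(); st(); snap('scene'); snap('top')"
```

```text
in chest x -35.6 y 129.0 z 94.9
t30.40 tcp [ 519.2 -125.    94.9] yaw1.612 f [ 0.7 -0.7  0.2] w-0.2 j [ 0.13  0.26 -0.46 -0.01 -0.86 -1.65]
```

>>> arm_command(
  steps=[
    {"dx": -0.001,"dy": 0,"dz": -0.004,"turn": 0},
    {"dx": -0.001,"dy": 0,"dz": -0.007,"turn": 0},
    {"dx": -0.001,"dy": 0,"dz": -0.01,"turn": 0},
    {"dx": -0.001,"dy": 0,"dz": -0.0105,"turn": 0},
  ],
)

```text
t: 31.0
tcp_pos: [517.5, -124.9, 85.1]
eef_rot: [-1.177, -1.233, 1.242]
ft_force: [-5.0, 2.1, 15.3]
width: 0.0
```

Run:
```python
from h import *
inch(); st(); t=snap('top'); s=snap('scene')
b=cv2.resize(t['image'][120:290,330:510,::-1],(390,368),interpolation=cv2.INTER_CUBIC); a=cv2.resize(s['image'][190:310,340:500,::-1],(390,293),interpolation=cv2.INTER_CUBIC)
a=np.vstack([a,np.zeros((75,390,3),np.uint8)])
cv2.imwrite('pics/m3.png',np.hstack([b,a]))
```

```text
in chest x -37.4 y 129.2 z 85.1
t31.00 tcp [ 517.5 -124.9   85.1] yaw1.612 f [-5.   2.1 15.3] w0.0 j [ 0.13  0.27 -0.47 -0.01 -0.84 -1.65]
```

View pics/m3.png

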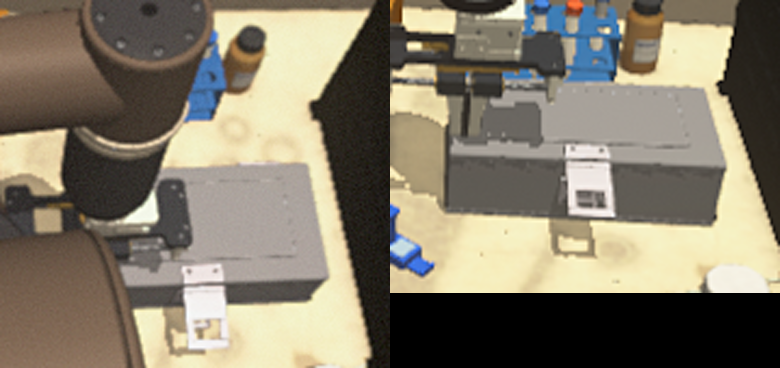

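>>> arm_command(
  steps=[
    {"dx": 0,"dy": 0,"dz": 0.04,"turn": 0},
    {"dx": -0.02,"dy": -0.03,"dz": 0.055,"turn": 0},
    {"dx": -0.045,"dy": -0.08,"dz": 0.055,"turn": 0},
    {"dx": -0.0755,"dy": -0.132,"dz": 0.055,"turn": 0},
    {"dx": -0.0755,"dy": -0.132,"dz": 0.03,"turn": 0},
  ],
)

```text
t: 31.72
tcp_pos: [441.2, -259.8, 116.5]
eef_rot: [-1.183, -1.232, 1.238]
ft_force: [0.9, 0.8, -0.7]
width: 0.7
```

Run:
```python
from h import *
np.set_printoptions(precision=1,suppress=True)
inch(); to(*ch(-118,0),100,1.611)
t=load('top'); T=lambda u,v:[330+u*180/390,120+v*180/390]
print('hasp hinge',atz(t,[T(203,272)],83),'tip',atz(t,[T(208,346)],75))
print('lid front corners R',atz(t,[T(323,276)],85),'back R',atz(t,[T(307,164)],85))
```

```text
in chest x -119.0 y -2.5 z 116.5
t31.73 tcp [ 441.2 -259.8  116.5] yaw1.608 f [ 0.9  0.8 -0.7] w0.7 j [-0.1  0.2 -0.5 -0.  -0.9 -1.4]
delta [  0.9   2.6 -16.5] turn 0.003
hasp hinge [[ 497.  -260.4   83. ]] tip [[ 410.4 -259.4   75. ]]
lid front corners R [[ 490.3 -396.    85. ]] back R [[ 635.7 -397.7   85. ]]
```

>>> arm_command(
  steps=[
    {"dx": 0,"dy": 0.001,"dz": -0.016,"turn": 0},
    {"dx": 0,"dy": 0.001,"dz": -0.028,"turn": 0},
    {"dx": 0,"dy": 0.001,"dz": -0.036,"turn": 0},
    {"dx": 0,"dy": 0.001,"dz": -0.043,"turn": 0},
    {"dx": 0.003,"dy": 0.001,"dz": -0.049,"turn": 0},
  ],
)

```text
t: 32.35
tcp_pos: [444.5, -258.7, 67.3]
eef_rot: [-1.183, -1.232, 1.238]
ft_force: [-0.8, 0.1, 0.8]
width: 0.8
```

>>> arm_command(
  steps=[
    {"dx": 0.003,"dy": 0,"dz": -0.005,"turn": 0},
    {"dx": 0.008,"dy": 0,"dz": -0.009,"turn": 0},
    {"dx": 0.013,"dy": 0.0005,"dz": -0.012,"turn": 0},
    {"dx": 0.018,"dy": 0.0005,"dz": -0.013,"turn": 0},
    {"dx": 0.021,"dy": 0.001,"dz": -0.013,"turn": 0},
  ],
)

```text
t: 32.98
tcp_pos: [463.5, -257.8, 53.8]
eef_rot: [-1.179, -1.229, 1.239]
ft_force: [-11.7, -5.3, 4.6]
width: 0.7
```

```bash
python3 -c "
from h import *
inch(); st()"
```

```text
in chest x -96.6 y -1.4 z 53.8
t32.98 tcp [ 463.5 -257.8   53.8] yaw1.608 f [-11.7  -5.3   4.6] w0.7 j [-0.14  0.31 -0.51 -0.   -0.76 -1.39]
```

>>> arm_command(
  steps=[
    {"dx": -0.015,"dy": 0,"dz": 0.002,"turn": 0},
    {"dx": -0.02,"dy": 0,"dz": 0.05,"turn": 0},
    {"dx": -0.01,"dy": 0,"dz": 0.1,"turn": 0},
    {"dx": 0.02,"dy": 0,"dz": 0.13,"turn": 0},
    {"dx": 0.05,"dy": 0,"dz": 0.13,"turn": 0},
  ],
)

```text
t: 33.6
tcp_pos: [515.7, -258.2, 187.8]
eef_rot: [-1.186, -1.234, 1.237]
ft_force: [0.1, 0.5, 0.5]
width: 0.7
```

>>> arm_command(
  steps=[
    {"dx": 0.0,"dy": 0,"dz": 0,"turn": 0},
    {"dx": 0,"dy": 0,"dz": 0,"turn": 0},
  ],
)

```text
t: 33.85
tcp_pos: [515.1, -258.0, 187.9]
eef_rot: [-1.186, -1.234, 1.237]
ft_force: [0.1, -0.0, -0.0]
width: 0.5
```

Run:
```python
from h import *
np.set_printoptions(precision=1,suppress=True)
inch(); st(); c=snap('wrist'); t=snap('top'); s=snap('scene')
p=proj(c,[[457,-256,44],[505,-254,85]]).round(); print(p)
u,v=p[0].astype(int); x0,y0=max(u-65,0),max(v-50,0)
a=cv2.resize(c['image'][y0:y0+110,x0:x0+130,::-1],(650,550),interpolation=cv2.INTER_CUBIC); print(x0,y0,'scale5')
b=cv2.resize(t['image'][200:310,285:335,::-1],(150,330),interpolation=cv2.INTER_CUBIC)
b=np.vstack([b,np.zeros((220,150,3),np.uint8)])
cv2.imwrite('pics/m4.png',np.hstack([a,b]))
```

```text
in chest x -45.1 y -3.7 z 187.9
t33.85 tcp [ 515.1 -258.   187.9] yaw1.608 f [ 0.1 -0.  -0. ] w0.5 j [-0.1  0.2 -0.3 -0.  -1.1 -1.4]
[[326. 164.]
 [327. 231.]]
261 114 scale5
```

View pics/m4.png

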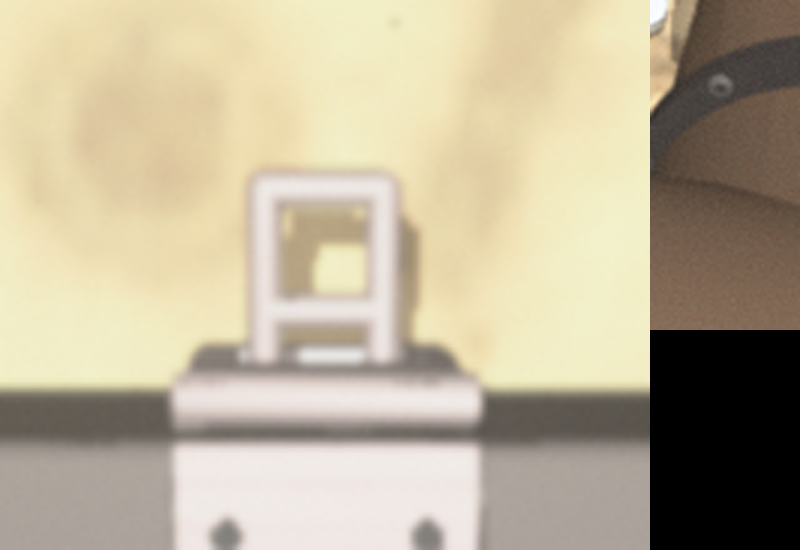

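>>> arm_command(
  steps=[
    {"dx": 0.005,"dy": 0.05,"dz": 0.02,"turn": 0.05},
    {"dx": 0.01,"dy": 0.11,"dz": 0.03,"turn": 0.15},
    {"dx": 0.015,"dy": 0.17,"dz": 0.03,"turn": 0.25},
    {"dx": 0.02,"dy": 0.23,"dz": 0.03,"turn": 0.35},
    {"dx": 0.025,"dy": 0.288,"dz": 0.03,"turn": 0.45},
  ],
  jaw=130,
)

```text
t: 34.62
tcp_pos: [539.2, 31.5, 218.0]
eef_rot: [-0.931, -1.557, 1.562]
ft_force: [-0.0, -0.4, -0.8]
width: 41.2
```

>>> arm_command(
  steps=[
    {"dx": 0,"dy": 0,"dz": 0,"turn": 0},
    {"dx": 0,"dy": 0,"dz": 0,"turn": 0},
  ],
)

```text
t: 34.88
tcp_pos: [538.7, 31.6, 217.9]
eef_rot: [-0.93, -1.557, 1.562]
ft_force: [-0.0, -0.3, 0.1]
width: 43.3
```

Run:
```python
from h import *
np.set_printoptions(precision=1,suppress=True)
w=load('wrist')
for ps in (0,.1,.2,.3):
    x,y=ch(-84-68*np.sin(ps),0); print('hasp end proj psi',ps,(proj(w,[[x,y,81-68*np.cos(ps)]])[0]-[261,114])*5)
st(); c=snap('wrist'); t=snap('top')
p=proj(c,[[524.4,29.5,50],[523.3,29,96]]).round(); print(p)
u,v=p.mean(0).astype(int); x0,y0=max(u-70,0),max(v-55,0); print(x0,y0,'scale5')
cv2.imwrite('pics/m5.png',cv2.resize(c['image'][y0:y0+110,x0:x0+140,::-1],(700,550),interpolation=cv2.INTER_CUBIC))
```

```text
hasp end proj psi 0 [319.8 346.5]
hasp end proj psi 0.1 [319.8 309.8]
hasp end proj psi 0.2 [319.8 273.1]
hasp end proj psi 0.3 [319.9 236.7]
t34.88 tcp [538.7  31.6 217.9] yaw2.062 f [-0.  -0.3  0.1] w43.3 j [ 0.4  0.1 -0.3 -0.  -1.1 -1.5]
[[327. 211.]
 [327. 219.]]
257 160 scale5
```

View pics/m5.png

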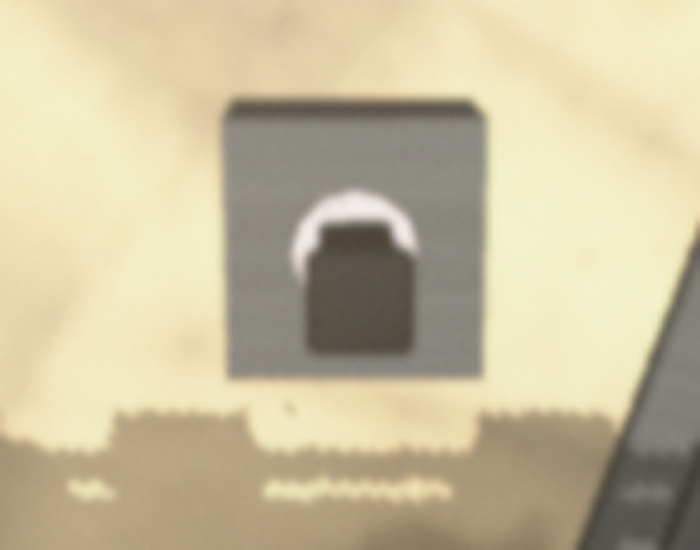

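Run:
```python
from h import *
np.set_printoptions(precision=1,suppress=True)
c=load('wrist'); P=lambda u,v:[[257+u/5,160+v/5]]
h=atz(c,P(360,303),96)[0]; print('head',h,'stand',atz(c,P(355.5,249),46))
to(h[0],h[1],52.5,2.062)
```

```text
head [523.6  30.6  96. ] stand [[523.2  30.6  46. ]]
t34.98 tcp [538.9  30.6 217.9] yaw2.060 f [ 0.2 -0.6 -0.3] w43.0 j [ 0.4  0.1 -0.3 -0.  -1.1 -1.5]
delta [ -15.2    0.  -165.4] turn 0.002
```

>>> arm_command(
  steps=[
    {"dx": -0.008,"dy": 0,"dz": -0.04,"turn": 0},
    {"dx": -0.0152,"dy": 0,"dz": -0.08,"turn": 0},
    {"dx": -0.0152,"dy": 0,"dz": -0.115,"turn": 0},
    {"dx": -0.0152,"dy": 0,"dz": -0.145,"turn": 0},
    {"dx": -0.0152,"dy": 0,"dz": -0.16,"turn": 0},
  ],
)

```text
t: 35.6
tcp_pos: [522.8, 29.0, 56.5]
eef_rot: [-0.932, -1.552, 1.56]
ft_force: [0.1, -0.4, -0.3]
width: 42.6
```

>>> arm_command(
  steps=[
    {"dx": 0,"dy": 0,"dz": 0,"turn": 0},
    {"dx": 0,"dy": 0,"dz": 0,"turn": 0},
  ],
)

```text
t: 35.85
tcp_pos: [523.5, 28.7, 57.4]
eef_rot: [-0.933, -1.553, 1.559]
ft_force: [0.1, 0.0, 0.7]
width: 43.3
```

Run:
```python
from h import *
to(523.6,30.6,52.5,2.062)
```

```text
t35.85 tcp [523.5  28.7  57.4] yaw2.057 f [0.1 0.  0.7] w43.3 j [ 0.43  0.29 -0.52 -0.   -0.76 -1.51]
delta [ 0.1  1.9 -4.9] turn 0.005
```

Adjust and close.

>>> arm_command(
  steps=[
    {"dx": 0,"dy": 0.0015,"dz": -0.003,"turn": 0.005},
    {"dx": 0,"dy": 0.0015,"dz": -0.005,"turn": 0.005},
    {"dx": 0,"dy": 0.0015,"dz": -0.005,"turn": 0.005},
  ],
)

```text
t: 36.22
tcp_pos: [523.5, 30.4, 52.6]
eef_rot: [-0.93, -1.557, 1.563]
ft_force: [-0.9, 0.1, -0.9]
width: 43.1
```

>>> arm_command(
  steps=[
    {"dx": 0,"dy": 0,"dz": 0,"turn": 0},
    {"dx": 0,"dy": 0,"dz": 0,"turn": 0},
    {"dx": 0,"dy": 0,"dz": 0,"turn": 0},
    {"dx": 0,"dy": 0,"dz": 0,"turn": 0},
    {"dx": 0,"dy": 0,"dz": 0,"turn": 0},
  ],
  jaw=255,
  grip_force=30,
)

```text
t: 36.85
tcp_pos: [523.5, 30.4, 52.6]
eef_rot: [-0.93, -1.557, 1.563]
ft_force: [-0.6, 0.7, 0.1]
width: 17.4
```

Run:
```python
from h import *
st()
```

```text
t36.85 tcp [523.5  30.4  52.6] yaw2.062 f [-0.6  0.7  0.1] w17.4 j [ 0.43  0.3  -0.53 -0.   -0.75 -1.51]
```

>>> arm_command(
  steps=[
    {"dx": 0,"dy": 0,"dz": 0.015,"turn": 0},
    {"dx": 0,"dy": 0,"dz": 0.032,"turn": 0},
    {"dx": 0,"dy": 0,"dz": 0.052,"turn": 0},
    {"dx": 0,"dy": 0,"dz": 0.08,"turn": 0},
    {"dx": 0,"dy": 0,"dz": 0.11,"turn": 0},
  ],
  grip_force=45,
)

```text
t: 37.48
tcp_pos: [523.3, 30.2, 164.4]
eef_rot: [-0.93, -1.557, 1.563]
ft_force: [-0.5, 0.4, -1.3]
width: 17.1
```

>>> arm_command(
  steps=[
    {"dx": -0.01,"dy": -0.04,"dz": 0.01,"turn": -0.07},
    {"dx": -0.02,"dy": -0.09,"dz": 0.01,"turn": -0.16},
    {"dx": -0.03,"dy": -0.14,"dz": 0.01,"turn": -0.25},
    {"dx": -0.04,"dy": -0.19,"dz": 0.01,"turn": -0.35},
    {"dx": -0.05,"dy": -0.24,"dz": 0.01,"turn": -0.45},
  ],
)

```text
t: 38.1
tcp_pos: [472.8, -211.3, 175.7]
eef_rot: [-1.186, -1.235, 1.238]
ft_force: [0.2, -0.2, -0.5]
width: 17.0
```

Run:
```python
from h import *
to(457,-256.1,104,1.611)
```

```text
t38.10 tcp [ 472.8 -211.3  175.7] yaw1.609 f [ 0.2 -0.2 -0.5] w17.0 j [-0.04  0.14 -0.4  -0.   -1.03 -1.49]
delta [-15.8 -44.8 -71.7] turn 0.002
```

>>> arm_command(
  steps=[
    {"dx": -0.008,"dy": -0.022,"dz": 0,"turn": 0},
    {"dx": -0.0158,"dy": -0.0448,"dz": -0.01,"turn": 0.002},
    {"dx": -0.0158,"dy": -0.0448,"dz": -0.04,"turn": 0.002},
    {"dx": -0.0158,"dy": -0.0448,"dz": -0.065,"turn": 0.002},
    {"dx": -0.0158,"dy": -0.0448,"dz": -0.07,"turn": 0.002},
  ],
)

```text
t: 38.72
tcp_pos: [456.1, -256.0, 105.1]
eef_rot: [-1.183, -1.235, 1.239]
ft_force: [0.3, -0.8, -0.4]
width: 17.0
```

>>> arm_command(
  steps=[
    {"dx": 0,"dy": 0,"dz": 0,"turn": 0},
    {"dx": 0,"dy": 0,"dz": 0,"turn": 0},
  ],
)

```text
t: 38.98
tcp_pos: [456.8, -256.1, 106.3]
eef_rot: [-1.185, -1.236, 1.239]
ft_force: [-0.8, 0.9, -0.6]
width: 17.0
```

Run:
```python
from h import *
np.set_printoptions(precision=1,suppress=True)
to(457,-256.1,102,1.611)
c=snap('wrist'); s=snap('scene')
T=get_obs()['tcp_pos']
print('tip',proj(c,[T+[0,0,-42.6],T+[0,0,-6.6]]),'eye',proj(c,[[457,-256.1,44]]))
a=cv2.resize(c['image'][200:340,250:400,::-1],(450,420),interpolation=cv2.INTER_CUBIC)
p=proj(s,[[457,-256,60]])[0].astype(int); print(p); 
b=cv2.resize(s['image'][p[1]-40:p[1]+30,p[0]-30:p[0]+25,::-1],(330,420),interpolation=cv2.INTER_CUBIC)
cv2.imwrite('pics/m6.png',np.hstack([a,b]))
print('scene tip/eye in panel', (proj(s,[T+[0,0,-42.6],[457,-256,44]])-[p[0]-30,p[1]-40])*6+[450,0])
```

```text
t38.98 tcp [ 456.8 -256.1  106.3] yaw1.611 f [-0.8  0.9 -0.6] w17.0 j [-0.1  0.2 -0.5 -0.  -0.9 -1.4]
delta [ 0.2  0.  -4.3] turn -0.000
tip [[321.  269.2]
 [320.8 292.7]] eye [[321.  259.8]]
[420 269]
scene tip/eye in panel [[635.5 234.4]
 [630.1 269.7]]
```

>>> arm_command(
  steps=[
    {"dx": 0,"dy": 0,"dz": -0.008,"turn": 0},
    {"dx": 0,"dy": 0,"dz": -0.014,"turn": 0},
    {"dx": 0,"dy": 0,"dz": -0.02,"turn": 0},
    {"dx": 0,"dy": 0,"dz": -0.025,"turn": 0},
    {"dx": 0,"dy": 0,"dz": -0.025,"turn": 0},
  ],
)

```text
t: 39.7
tcp_pos: [456.3, -256.0, 80.5]
eef_rot: [-1.184, -1.236, 1.239]
ft_force: [-0.3, 0.2, -0.7]
width: 16.6
```

>>> arm_command(
  steps=[
    {"dx": 0.0005,"dy": 0,"dz": -0.008,"turn": 0},
    {"dx": 0.0005,"dy": 0,"dz": -0.016,"turn": 0},
    {"dx": 0.0005,"dy": 0,"dz": -0.023,"turn": 0},
    {"dx": 0.0005,"dy": 0,"dz": -0.026,"turn": 0},
    {"dx": 0.0005,"dy": 0,"dz": -0.027,"turn": 0},
  ],
)

```text
t: 40.33
tcp_pos: [456.7, -256.0, 53.3]
eef_rot: [-1.183, -1.235, 1.24]
ft_force: [-0.6, -0.6, -1.1]
width: 16.7
```

>>> arm_command(
  steps=[
    {"dx": 0,"dy": 0,"dz": -0.0015,"turn": 0},
    {"dx": 0,"dy": 0,"dz": -0.003,"turn": 0},
    {"dx": 0,"dy": 0,"dz": -0.004,"turn": 0},
    {"dx": 0,"dy": 0,"dz": -0.004,"turn": 0},
  ],
  grip_force=25,
)

```text
t: 40.83
tcp_pos: [457.4, -256.3, 50.3]
eef_rot: [-1.185, -1.236, 1.24]
ft_force: [-2.2, -0.8, 8.3]
width: 17.6
```

Run:
```python
from h import *
st()
```

```text
t40.83 tcp [ 457.4 -256.3   50.3] yaw1.612 f [-2.2 -0.8  8.3] w17.6 j [-0.14  0.3  -0.53 -0.   -0.74 -1.39]
```

>>> arm_command(
  steps=[
    {"dx": 0,"dy": 0,"dz": 0.0005,"turn": 0},
    {"dx": 0,"dy": 0,"dz": 0.0005,"turn": 0},
    {"dx": 0,"dy": 0,"dz": 0.0005,"turn": 0},
    {"dx": 0,"dy": 0,"dz": 0.0005,"turn": 0},
    {"dx": 0,"dy": 0,"dz": 0.0005,"turn": 0},
  ],
  jaw=130,
)

```text
t: 41.45
tcp_pos: [457.3, -256.3, 50.7]
eef_rot: [-1.184, -1.236, 1.24]
ft_force: [0.2, -0.5, 0.5]
width: 42.8
```

>>> arm_command(
  steps=[
    {"dx": 0,"dy": 0,"dz": 0.02,"turn": 0},
    {"dx": 0,"dy": 0,"dz": 0.06,"turn": 0},
    {"dx": 0,"dy": 0,"dz": 0.11,"turn": 0},
    {"dx": 0.02,"dy": 0,"dz": 0.15,"turn": 0},
    {"dx": 0.04,"dy": 0,"dz": 0.17,"turn": 0},
  ],
)

```text
t: 42.08
tcp_pos: [498.6, -256.6, 223.7]
eef_rot: [-1.188, -1.239, 1.239]
ft_force: [0.1, 0.4, -0.0]
width: 43.0
```

>>> arm_command(
  steps=[
    {"dx": 0.02,"dy": 0.02,"dz": 0.02,"turn": 0},
    {"dx": 0.02,"dy": 0.04,"dz": 0.02,"turn": 0},
    {"dx": 0.02,"dy": 0.06,"dz": 0.02,"turn": 0},
    {"dx": 0.02,"dy": 0.06,"dz": 0.02,"turn": 0},
  ],
)

```text
t: 42.58
tcp_pos: [517.8, -195.3, 243.1]
eef_rot: [-1.186, -1.239, 1.24]
ft_force: [0.5, -0.5, 0.8]
width: 42.7
```

Run:
```python
from h import *
st(); c=snap('wrist'); s=snap('scene'); t=snap('top')
u,v=proj(c,[[457,-256,60]])[0].astype(int); print(u,v, proj(c,[[457,-256,44],[457,-256,94],[457,-256,48]]).round(1).tolist())
x0=min(max(u-60,0),520);y0=min(max(v-55,0),370); print(x0,y0)
a=cv2.resize(c['image'][y0:y0+110,x0:x0+120,::-1],(420,385),interpolation=cv2.INTER_CUBIC)
u,v=proj(s,[[457,-256,60]])[0].astype(int)
b=cv2.resize(s['image'][v-50:v+50,u-50:u+45,::-1],(366,385),interpolation=cv2.INTER_CUBIC)
d=cv2.resize(t['image'][120:330,60:500,::-1],(440,210)); d=np.hstack([d,np.zeros((210,346,3),np.uint8)])
cv2.imwrite('pics/m7.png',np.vstack([np.hstack([a,b]),d]))
```

```text
t42.58 tcp [ 517.8 -195.3  243.1] yaw1.613 f [ 0.5 -0.5  0.8] w42.7 j [-0.01  0.15 -0.23 -0.   -1.19 -1.52]
259 155 [[262.2, 155.3], [252.6, 156.5], [261.6, 155.4]]
199 100
```

View pics/m7.png

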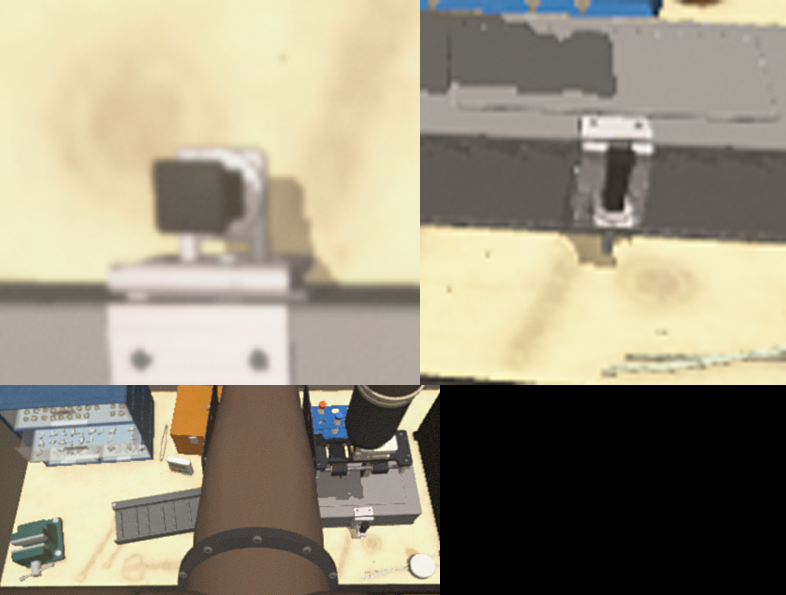

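```bash
python3 -c "
from rig import hand_in
print(hand_in())"
```

```text
the job is handed in; nothing more can be done
None
```

I moved all three cassettes present (one bay started empty) from the dock to the chest. For each I tilted the nose up about 0.35 rad, drew it 30 mm over the lip with the tail down, and laid it flat. I then shut the lid, swung the hasp down over the staple and pushed the locking pin through the eye. The job was handed in at about 43 s.

Last checks:
- **Cassettes:** the top picture showed all three flat in the chest before the lid was shut, and the last picture shows the visible part of the dock empty.
- **Lid:** it was shut on the rim, with 15 N reaction at 85 mm height.
- **Hasp:** its measured end matches an angle of about 0.
- **Pin:** it stands upright in the eye. The shoulder met the staple with 8 N at 50.3 mm tool height, against 50.6 mm expected, and the tip shows below the staple.
- **Robot:** the gripper is clear and touching nothing, with forces near 0.

Two things did not go as planned:
- **Grip:** the fingers closed on the 18 mm heads of the cassettes and the pin rather than on the fin and grip below. I held them all by their heads and no grip was lost.
- **Stand and bystanders:** the bottle, filter, cap and blue look-alike were never approached. I did not check their positions separately at the end, and the arm hid some of them in the last picture. The pin stand showed no shift up to when I pulled the pin; I did not look at it again after that.

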